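# Load the sample changer and clamp its port cover

### The job

Load the sample changer: stand every white-capped specimen jar from the bench mat in an empty cup of its turntable, one jar to a cup, turning the turntable by the black knob in the middle so that an empty cup comes under the loading port each time. When all the jars are in, lay the loose port cover flat in the port with its plug in the opening, then throw the lever of the toggle clamp right over its dead centre until it snaps down and the clamp holds the cover shut. Leave the other things on the bench where they are.

Things in the scene. Friction and masses are not known exactly. Their poses are not given: they have to be found in the camera images.
- changer: Sample changer, fixed to the bench: white housing 340 mm (its x) by 353 mm (its y, from -198 to +155), 134 mm high, with a clear deck 6 mm thick as its top. Origin on the bench on the turntable's axis; x points away from the loading port (port on its -x side, towards the robot), z up. The toggle clamp stands on the deck at the -y side of the port.
- port (a point): Centre of the loading port, at the level of the deck's top (134 mm above the bench). The port is a rectangular opening in the deck, 104 mm along the changer's x by 116 mm along its y, centred 100 mm from the turntable's axis in the changer's -x direction. Only one cup at a time lies wholly under it.
- carousel (a joint): Angle of the turntable in rad, growing anticlockwise seen from above, without stops (it counts on past a full turn); it turns stiffly (0.06 N m) and stays where it is left. At 0 place0 is under the middle of the port; place k comes there at -k*1.047 rad (or a full turn more or less).
- knob_top (a point): Centre of the top of the turntable's knob: a round black knurled knob, 44 mm in diameter and 36 mm high, whose underside is 8 mm above the deck (top 178 mm above the bench). Fixed to the turntable: gripping and twisting it about the vertical turns the turntable with it.
- place0 (a point): Centre of the floor of cup 0 of the turntable, 30 mm above the bench. The six places lie 60 degrees apart, numbered anticlockwise, on a circle of 100 mm radius. Places 0, 1, 3 and 4 are empty grey round cups, 45 mm deep and 55 mm in inner diameter; places 2 and 5 (not listed) are taken by built-in metal reference standards.
- place1 (a point): As place0: empty cup 1.
- place3 (a point): As place0: empty cup 3.
- place4 (a point): As place0: empty cup 4.
- jar0: Specimen jar (some of jar0 to jar3 are absent; None from the start): clear jar with amber contents and white screw cap, 45 mm in diameter over the cap (43 mm body), 85 mm high, cap the upper 21 mm, 90 g, weight low. Origin at the centre of its underside, z up along its axis. Stands on the 3 mm thick blue bench mat. In a cup its top is 115 mm above the bench, 13 mm below the underside of the deck.
- jar1: Specimen jar, as jar0.
- jar2: Specimen jar, as jar0.
- jar3: Specimen jar, as jar0.
- port_cover: Loose port cover, 200 g, lying right way up on the bench: white flange 126 mm (x) by 140 mm (y), 5 mm thick; grey plug 94 by 106 mm, 8 mm deep, under it; black upright bar handle on top, 14 mm thick (x), 70 mm long (y). Origin at the centre of the plug's underside; flange top at 13 mm, handle from 13 to 47 mm. Fits the port with its y along the changer's y, either way round.
- cover_seat (a point): Centre of the underside of the port cover's flange (8 mm above the cover's origin); it lies at the port point when the cover is seated.
- clamp_lever (a joint): Toggle clamp lever, rad: 0 open (upright), 1.5 fully closed (nearly level, pointing to the changer's -y, at its stop); turns about the changer's x. Its hold-down arm with a sprung rubber foot swings down with it on to the cover's flange: the spring resists from about 1.0 (to 8 N at the tip), dead centre is at 1.25, beyond it the lever snaps on to 1.5 by itself and stays.
- lever_pivot (a point): Pivot of the clamp lever, 30 mm above the deck, 182 mm from the port's centre in the changer's -y direction.
- lever_tip (a point): End of the clamp lever, 122 mm from the pivot. The lever's black rubber grip runs from 44 mm to 122 mm from the pivot, 20 mm wide (along the changer's x) and 16 mm thick.
- clamp_foot: Rubber foot of the hold-down arm's spindle, 18 mm in diameter; origin at the centre of its lower face. When the lever is open it stands up above the deck beside the port, about 100 mm to the -y side of the port's centre and 110 mm above the deck.
- reagent_bottle: Bystander, not to be moved: amber bottle with black cap, 56 mm in diameter, 115 mm high, on the mat near the jars. Origin under its centre.
- slide_box: Bystander, not to be moved: grey slide box 100 by 175 by 32 mm. Origin under its centre.
- staining_jar: Bystander, not to be moved: square glass staining jar with a grey lid, 66 by 66 mm at its foot, 94 mm high. Origin under its centre.
- beaker: Bystander, not to be moved: empty glass beaker, 68 mm in diameter, 85 mm high. Origin under its centre.

How it is judged (in metres and radians):
On the way, in this order (a step that is already met when the one before it is completed fails the run):
1. every jar stands in an empty cup of the turntable, let go ((distance between jar0 and place0 below 0.011 m or distance between jar0 and place1 below 0.011 m or distance between jar0 and place3 below 0.011 m or distance between jar0 and place4 below 0.011 m) and angle between each of jar0, jar1, jar2, jar3's own z axis and vertical below 0.12 rad and (distance between jar1 and place0 below 0.011 m or distance between jar1 and place1 below 0.011 m or distance between jar1 and place3 below 0.011 m or distance between jar1 and place4 below 0.011 m) and (distance between jar2 and place0 below 0.011 m or distance between jar2 and place1 below 0.011 m or distance between jar2 and place3 below 0.011 m or distance between jar2 and place4 below 0.011 m) and (distance between jar3 and place0 below 0.011 m or distance between jar3 and place1 below 0.011 m or distance between jar3 and place3 below 0.011 m or distance between jar3 and place4 below 0.011 m) and contact force between the fingers and jar0 below 0.3 N and contact force between the fingers and jar1 below 0.3 N and contact force between the fingers and jar2 below 0.3 N and contact force between the fingers and jar3 below 0.3 N), for 0.2 s.
2. the port cover lies flat in the port, let go, with the clamp still open (horizontal distance between cover_seat and port below 0.01 m and z of cover_seat in the frame of changer between 0.129 and 0.137 m and angle between port_cover's own z axis and vertical below 0.05 rad and contact force between the fingers and port_cover below 0.3 N and value of joint clamp_lever below 0.7 rad), for 0.2 s.
3. the clamp lever is snapped closed and its foot presses on the cover (horizontal distance between cover_seat and port below 0.01 m and z of cover_seat in the frame of changer between 0.129 and 0.137 m and angle between port_cover's own z axis and vertical below 0.05 rad and value of joint clamp_lever above 1.42 rad and contact force between clamp_foot and port_cover above 5 N), for 0.3 s.
At the end, for the whole second after the job is handed in: Every jar stands upright (7 degrees) on the floor of an empty cup (within 11 mm of its place); the cover lies flat in the port (within 10 mm, flange on the deck within 3 mm); the lever reads over 1.42 rad and the clamp foot presses the cover with over 5 N; all at rest (all of step 3 and (distance between jar0 and place0 below 0.011 m or distance between jar0 and place1 below 0.011 m or distance between jar0 and place3 below 0.011 m or distance between jar0 and place4 below 0.011 m) and angle between each of jar0, jar1, jar2, jar3's own z axis and vertical below 0.12 rad and (distance between jar1 and place0 below 0.011 m or distance between jar1 and place1 below 0.011 m or distance between jar1 and place3 below 0.011 m or distance between jar1 and place4 below 0.011 m) and (distance between jar2 and place0 below 0.011 m or distance between jar2 and place1 below 0.011 m or distance between jar2 and place3 below 0.011 m or distance between jar2 and place4 below 0.011 m) and (distance between jar3 and place0 below 0.011 m or distance between jar3 and place1 below 0.011 m or distance between jar3 and place3 below 0.011 m or distance between jar3 and place4 below 0.011 m) and linear speed of each of port_cover, jar0, jar1, jar2, jar3 below 0.02 m/s); the robot touches nothing.
It fails at once if another thing on the bench (bottle, slide box, staining jar, beaker) is pushed more than 3 cm away (distance of any of reagent_bottle, slide_box, staining_jar, beaker from where it was at the start of the episode above 0.03 m).
It fails at once if another thing on the bench is knocked over (angle between any of reagent_bottle, slide_box, staining_jar, beaker's own z axis and vertical above 0.5 rad).
Of jar0, jar1, jar2, jar3 only 3 to 4 are there at a start; the rules pass over those that are not, and their reading is None.
At some moment in a run one of jar0, jar1, jar2, jar3, port_cover may be knocked a few centimetres aside while the robot is not near it.
It also fails if it takes over 210 s, if anything falls off the work surface, if the arm or the gripper's body presses on something with over 40 N, if the wrist force passes 120 N, or if a joint passes its speed limit or range.

### The arm

A 6-joint arm with a two-finger parallel gripper is mounted at the origin on the work surface. World frame = base frame: x ahead of the robot, y to its left, z up, the work surface at z = 0. Lengths are in mm, angles in rad, forces in N, time in s.
With the tool pointing down it reaches from about 200 to 875 mm from the base axis. Payload 3.4 kg.
Tool frame: the origin (TCP) lies at the very end of the fingers, on their centre line; the grasp point (between the pads) lies 19 mm behind it; z points along the fingers, y is the line along which they close (so a half turn about z gives the same grasp; the last joint's range is limited). The gripper opens to 94 mm and grips with 3 to 60 N. Pads are 16 mm wide; open, the fingers measure 119 mm over their backs; the gripper's body (75 mm by 177 mm) begins 78 mm behind the grasp point.
Start: joints at [0.999, 0.276, 1.505, -0, 1.361, -0.121], TCP at [250.543, 517.587, 182.493] pointing down, gripper open.
Joint ranges: [-2.89, 2.89], [-0.75, 2.08], [0.22, 2.7], [-1.18, 4.32], [0.11, 2.71], [-2.7, 2.7]. Speed limits (rad/s): [2.57, 2.57, 3.14, 3.14, 3.14, 3.14].

### API

Orientations are given as a unit quaternion [w, x, y, z].
In Python, from workcell import bot gives the robot as it stands.
- The arm moves only by the tool apply_moves, never from a script. Its argument "series" is a list of rows, each a list of 7 numbers: the shift along the world's x, y, z scaled (see below), then the turn, a rotation vector about the world's x, y, z scaled (see below), then the opening, from -1 (shut) to 1 (fully open). In form: [[dx, dy, dz, wx, wy, wz, jaw], ...]. A call has 1 to 5 rows; each row is the pose to reach, as a shift and turn from the pose commanded when the call began, turning the shorter way round; what a row does not reach only later rows make up. The controller multiplies each number of a shift by 0.15 m and each number of a turn by 180 degrees. A row lasts 1/12 s, in which the tool goes at most 41.7 mm and 7.16 degrees, less where a joint would pass 70% of its speed; a pose out of reach is approached as far as the arm can. A call with a number of a shift or a turn outside -1 to 1 is refused whole. A call with a gripper value outside its range is refused whole. The fingers move at their own pace and stop on an object; "squeeze" is the grip in N (left out, the last holds). Time passes only in rows, so rows that repeat a pose let the fingers close. It gives the time, the measured TCP pose, the force, the opening and the grip force at its end, in the units of the state.
- bot.get_state(): the state, without advancing time (a new reading comes with each control period).
- bot.camera(name): name is "scene" or "top" or "wrist"; returns (picture, depth): 384x512x3 uint8, red, green, blue; 384x512 float32, mm along the optical axis (not along the pixel's ray), 0 where there is no reading.
- bot.calibration(name): a dict with "K" (3x3 intrinsics, pixels), "eye" and "rotation" of the camera in the world. Camera axes: x right, y up, looking along -z (the intrinsics and any distortion apply to the point x, -y, -z); pixel columns grow to the right and rows downward; lengths in mm; the calibration is good to about 2 mm. A picture is of the moment at which its call begins: read the wrist's pose just before it. calibration takes no time and is no camera call; for the wrist camera it gives the pose at the moment of the call.
- bot.job_done(): hands the job in; it is judged then, once.
The state is a dict: "clock": time; "joint_positions": joint angles; "joint_velocities": joint speeds; "joint_efforts": joint torques, N m; "eef_pos": TCP position; "eef_rot": TCP orientation; "wrist_force": force on the tool from outside, world axes, zero at the start; "wrist_torque": the same for the moment, N m; "gripper_width": opening from 0.0 (shut) to 1.0 (fully open); "grip_force": force on a finger pad.
Only numpy, scipy, OpenCV 4.12 (cv2) and the standard library are available. Lean on these libraries where they do the work, as an engineer would, in place of code of your own. Each camera call takes 0.05 s, during which the arm holds its last target. There are 200 camera calls.

## Working session

There is one attempt and no reset: what is moved stays moved. The work goes in short steps, Python scripts to look and compute and a tool call to move; the robot and the scene stay as the last step left them, time stands still between calls to the robot, and variables do not carry over. Pictures are saved under pics/ and viewed, at most 16 in all, crops included, and the job is handed in when it is done.

Besides the shell and the picture viewer there is one more tool, called after "Emit:" in YAML: its name, and indented under it one key for each argument. apply_moves: Moves the arm, as the interface text tells. Shifts and turns lie within -1 to 1; 1 stands for 0.15 m of shift or 180 degrees of turn. Its arguments: {"type":"object","properties":{"series":{"type":"array","items":{"type":"array","items":{"type":"number"}}},"squeeze":{"type":"number"}},"required":["series"]}

```bash
mkdir -p pics; ls
cat > h.py <<'E'
import numpy as np, cv2
from workcell import bot
def ray(name,uv,cal=None):
    c=cal or bot.calibration(name);K=np.array(c["K"]);R=np.array(c["rotation"]);e=np.array(c["eye"])
    d=np.linalg.inv(K)@np.array([uv[0],uv[1],1.]);d=np.array([d[0],-d[1],-d[2]])
    return e,R@d
def onz(name,uv,z,cal=None):
    e,d=ray(name,uv,cal);return e+d*(z-e[2])/d[2]
def cloud(name,depth,cal=None):
    c=cal or bot.calibration(name);K=np.array(c["K"]);R=np.array(c["rotation"]);e=np.array(c["eye"])
    v,u=np.mgrid[:depth.shape[0],:depth.shape[1]]
    d=np.stack([u,v,np.ones_like(u)],-1)@np.linalg.inv(K).T
    return e+(d*[1,-1,-1]*depth[...,None])@R.T
def save(n,rgb): cv2.imwrite(f"pics/{n}.png",cv2.cvtColor(rgb,cv2.COLOR_RGB2BGR))
E
python3 - <<'E'
from h import *
s=bot.get_state();print({k:np.round(v,3) for k,v in s.items()})
ims=[]
for n in("top","scene"):
    cal=bot.calibration(n);print({k:np.round(v,3).tolist() for k,v in cal.items()})
    p,d=bot.camera(n);np.savez(f"{n}0.npz",p=p,d=d);save(n+"0",p)
E
```

```text
pics
{'clock': np.float64(0.0), 'joint_positions': array([ 0.999,  0.277,  1.506, -0.   ,  1.361, -0.121]), 'joint_velocities': array([-0.   , -0.001, -0.002, -0.001, -0.002, -0.   ]), 'joint_efforts': array([-1.0000e-03, -4.0459e+01, -2.3723e+01,  7.0000e-02,  3.4000e-02,
       -0.0000e+00]), 'eef_pos': array([250.218, 517.055, 181.645]), 'eef_rot': array([-0.   ,  0.223,  0.975, -0.001]), 'wrist_force': array([ 0.312, -0.143,  0.127]), 'wrist_torque': array([ 0.033,  0.001, -0.081]), 'grip_force': np.float64(0.0), 'gripper_width': np.float64(1.003)}
{'K': [[439.839, 0.0, 257.376], [0.0, 439.839, 189.208], [0.0, 0.0, 1.0]], 'eye': [443.326, -13.072, 1439.559], 'rotation': [-0.698, -0.027, 0.016, 0.715]}
{'K': [[464.192, 0.0, 252.951], [0.0, 464.192, 189.193], [0.0, 0.0, 1.0]], 'eye': [1494.068, 534.701, 1074.81], 'rotation': [0.466, 0.209, 0.371, 0.776]}
```

```bash
sed -i 's/R=np.array(c\["rotation"\])/R=q2R(c["rotation"])/; s/^from workcell import bot/from workcell import bot\nfrom scipy.spatial.transform import Rotation as Ro\ndef q2R(q): return Ro.from_quat(np.roll(np.array(q),-1)).as_matrix()/' h.py
python3 - <<'E'
from h import *
p=np.load("top0.npz")
print(p["d"][::48,::64])
save("top0b",cv2.resize(p["p"],(800,600)))
E
```

```text
[[2274.5999 2270.8174 2262.316  2259.8281 2245.755  2255.3945 2244.7373
  2230.1802]
 [1484.997  1479.6102 1355.6509 1478.6395 1382.6229 1469.5659 1285.1997
  1284.5905]
 [1473.6982 1474.6929 1335.1549 1461.3239 1457.5823 1322.4689 1448.6123
  1456.7567]
 [1460.0831 1469.154  1461.9131 1454.3495 1315.8799 1311.7393 1410.3713
  1439.2124]
 [1458.1534 1452.16   1449.6733 1442.4171 1412.1187 1295.2528 1436.2391
  1425.9696]
 [1443.0574 1441.3695 1428.3518 1430.885  1431.247  1339.3762 1429.7059
  1420.364 ]
 [1431.5454 1426.8506 1427.2239 1431.8818 1388.1144 1413.6221 1414.121
  1411.4606]
 [ 821.8178 1403.6831 1415.3643 1421.2444 1391.5615 1412.1034 1406.7904
  1404.0515]]
```

View pics/scene0.png

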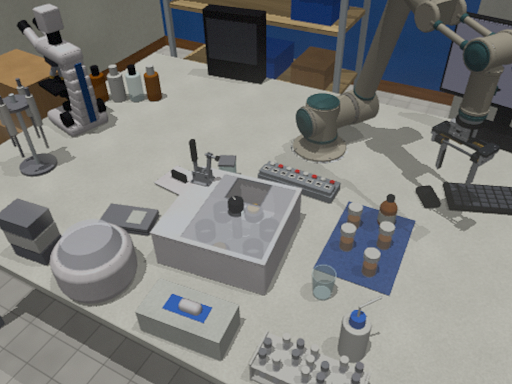

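View pics/top0b.png

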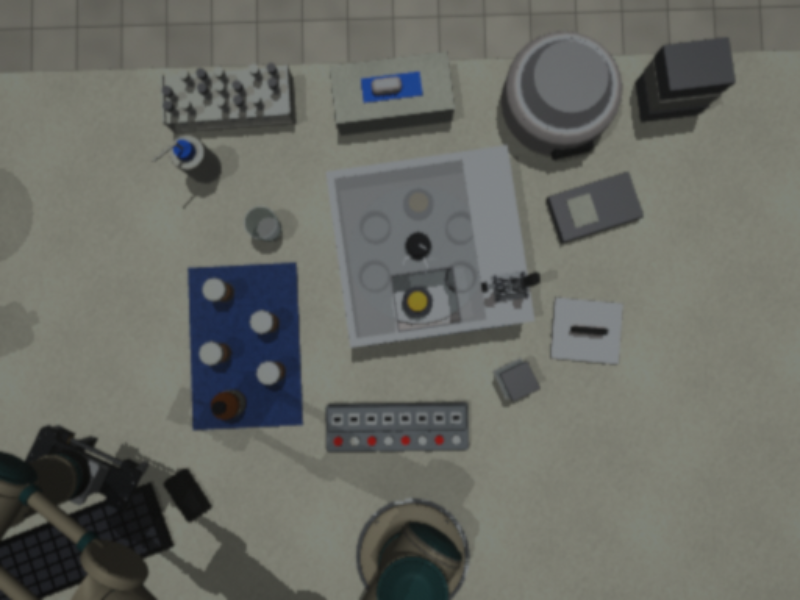

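Run:
```python
from h import *
f=np.load("top0.npz");p,d=f["p"],f["d"];C=cloud("top",d);hsv=cv2.cvtColor(p,cv2.COLOR_RGB2HSV)
s=512/800
for uv in[(400,400),(587,345),(417,302),(417,240),(500,200),(340,200),(268,373)]:
    u,v=int(uv[0]*s),int(uv[1]*s);print(uv,C[v,u].round(0),hsv[v,u])
# rim
z=C[...,2];m=((z>126)&(z<142)&(C[...,0]>250)&(C[...,0]<800)&(abs(C[...,1])<300)).astype(np.uint8)
n,l,st,ce=cv2.connectedComponentsWithStats(m)
for i in range(1,n):
    if st[i,4]>300:
        ys,xs=np.where(l==i);P=C[ys,xs];print("comp",st[i],cv2.minAreaRect(P[:,:2].astype(np.float32)),P[:,2].mean())
# caps: z~88 over mat
m=((z>75)&(z<100)&(C[...,1]>130)&(C[...,1]<450)&(C[...,0]>150)&(C[...,0]<600)).astype(np.uint8)
n,l,st,ce=cv2.connectedComponentsWithStats(m)
for i in range(1,n):
    if st[i,4]>40:
        uv=ce[i];print("cap",st[i,4],uv.round(1),onz("top",uv,88).round(1),C[l==i][:,2].mean().round(1))
# cover
m=((z>8)&(z<18)&(C[...,1]<-250)&(C[...,1]>-550)&(C[...,0]>250)&(C[...,0]<520)).astype(np.uint8)
n,l,st,ce=cv2.connectedComponentsWithStats(m)
for i in range(1,n):
    if st[i,4]>300:
        print("cover",st[i],cv2.minAreaRect(C[l==i][:,:2].astype(np.float32)),C[l==i][:,2].mean())
m=((z>38)&(z<55)&(C[...,1]<-250)&(C[...,1]>-480)&(C[...,0]>300)&(C[...,0]<480))
print("handle",m.sum(),cv2.minAreaRect(C[m][:,:2].astype(np.float32)),C[m].mean(0))
m=((z>165)&(z<190)&(abs(C[...,0]-545)<60)&(abs(C[...,1])<60))
print("knob",m.sum(),C[m].mean(0))
m=(z>140)&(C[...,0]>380)&(C[...,0]<560)&(C[...,1]<-60)&(C[...,1]>-320)
print("clamp",m.sum(),C[m].min(0),C[m].max(0)); i=np.argmax(np.where(m,z,0)); print(C.reshape(-1,3)[i])
ys,xs=np.where(m)
save("crop1",cv2.convertScaleAbs(cv2.resize(p[90:250,200:400],(800,640),interpolation=cv2.INTER_CUBIC)[:600],alpha=1.6))
```

```text
(400, 400) [315.  18.  -1.] [ 36  22 117]
(587, 345) [ 424. -368.   15.] [100  11 136]
(417, 302) [516. -19.  76.] [ 25 185 131]
(417, 240) [626. -21. 179.] [105  17  30]
(500, 200) [ 702. -184.  142.] [ 99  13 136]
(340, 200) [712. 124. 133.] [ 98  10 106]
(268, 373) [384. 276.  88.] [ 75   8 132]
comp [  209    96   133   127 11420] ((619.5738525390625, -46.37718200683594), (342.71881103515625, 353.5412292480469), 7.006404876708984) 135.22467542646874
cap 182 [137.  185.2] [548.6 379.4  88. ] 88.3
cap 178 [167.3 205.9] [482.3 286.1  88. ] 88.7
cap 182 [135.1 225.9] [423.  386.2  88. ] 88.0
cap 176 [171.7 238.5] [381.9 273.4  88. ] 88.7
cap 163 [144.4 259.2] [320.6 357.9  88. ] 86.2
cover [ 352  191   47   42 1436] ((450.64154052734375, -370.9216003417969), (143.264404296875, 126.21910095214844), 83.51176452636719) 13.528302447991745
handle 100 ((451.2203369140625, -368.29278564453125), (67.42481994628906, 13.802070617675781), 83.90773010253906) [ 450.94822148 -368.72628447   47.08369907]
knob 38 [599.4796911  -25.45189696 177.74914764]
clamp 422 [ 452.00835848 -234.11682903  140.03000577] [558.96071575 -64.45677503 291.02999828]
[ 541.37785464 -214.98094518  291.02999828]
```

View pics/crop1.png

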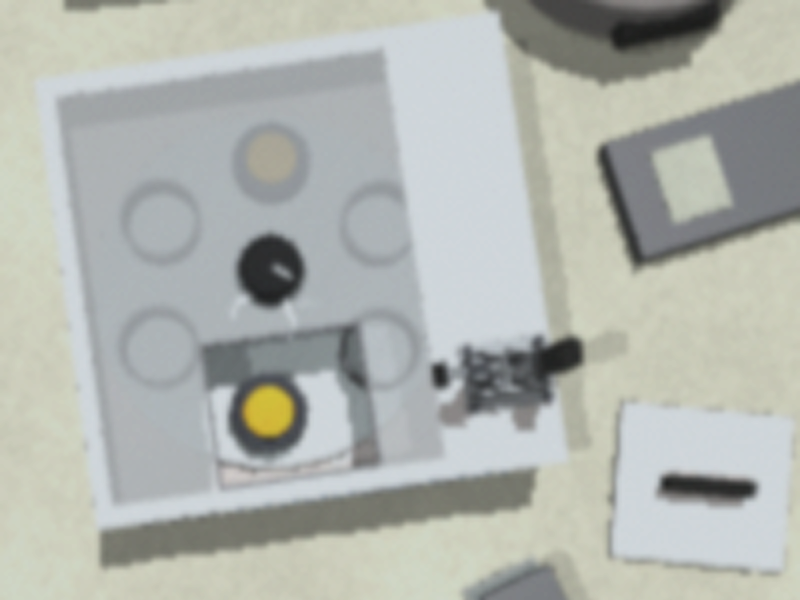

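Run:
```python
from h import *
f=np.load("top0.npz");p,d=f["p"],f["d"];C=cloud("top",d);z=C[...,2];hsv=cv2.cvtColor(p,cv2.COLOR_RGB2HSV)
m=((z>165)&(z<190)&(abs(C[...,0]-617)<60)&(abs(C[...,1]+25)<60)).astype(np.uint8)
ys,xs=np.where(m);uv=np.array([xs.mean(),ys.mean()]);print("knob",m.sum(),uv,onz("top",uv,178).round(1))
k=onz("top",uv,178)
m=(hsv[...,0]>18)&(hsv[...,0]<32)&(hsv[...,1]>130);m[:,:230]=0;m[:,300:]=0;m[:160]=0;m[230:]=0
ys,xs=np.where(m);uv=np.array([xs.mean(),ys.mean()]);s=onz("top",uv,77);print("std",m.sum(),uv,s.round(1),np.median(z[m]),"ang",np.degrees(np.arctan2(*(s-k)[1::-1])),np.hypot(*(s-k)[:2]))
# rims in full px from crop (z=75)
for c in[(160,220),(270,162),(380,222),(158,347),(380,350)]:
    w=onz("top",(200+c[0]/4,90+c[1]/4),75);print(w.round(1),"ang",np.degrees(np.arctan2(*(w-k)[1::-1])).round(1),np.hypot(*(w-k)[:2]).round(1))
# housing edges: lines from mask
m=((z>126)&(z<142)&(C[...,0]>420)&(C[...,0]<850)&(abs(C[...,1]+46)<230)).astype(np.uint8)
ct=max(cv2.findContours(m,cv2.RETR_EXTERNAL,cv2.CHAIN_APPROX_NONE)[0],key=cv2.contourArea)
b=cv2.boxPoints(cv2.minAreaRect(ct));W=np.array([onz("top",q,134) for q in b]);print(W.round(1))
for i in range(4):
    e=W[(i+1)%4]-W[i];print(np.degrees(np.arctan2(e[1],e[0])).round(2),np.hypot(*e[:2]).round(1))
m=(z>105)&(z<130)&(C[...,1]>250)&(C[...,1]<450)&(C[...,0]>250)&(C[...,0]<400)
print("bottle",m.sum(),C[m].mean(0))
```

```text
knob 196 [267.42857143 156.36734694] [615.9 -25.3 178. ]
std 125 [266.72  192.472] [517.1 -21.3  77. ] 72.80119138876739 ang 177.71416439791648 98.89192230484144
[667.9  58.7  75. ] ang 58.2 98.8
[711.5 -28.4  75. ] ang -1.9 95.7
[ 662.  -113.2   75. ] ang -62.3 99.2
[568.2  62.3  75. ] ang 118.6 99.7
[ 561.7 -110.3   75. ] ang -122.5 100.9
[[ 768.4  151.2  134. ]
 [ 811.  -204.6  134. ]
 [ 470.9 -242.   134. ]
 [ 428.3  108.   134. ]]
-83.17 358.4
-173.73 342.2
96.94 352.5
7.25 342.9
bottle 68 [318.50958967 363.85517429 118.13901106]
```

Emit:
apply_moves:
  series:
    - [0.3,-0.43,0.27,0,0,0,0.5]
    - [0.667,-0.967,0.27,0,0,0,0.5]
    - [0.667,-0.967,0.27,0,0,0,0.5]
    - [0.667,-0.967,0.27,0,0,0,0.5]
    - [0.667,-0.967,0.27,0,0,0,0.5]
  squeeze: 20

```text
clock: 0.52
eef_pos: [352.9, 368.8, 223.6]
eef_rot: [0.001, 0.225, 0.974, -0.001]
wrist_force: [0.5, 1.2, -0.9]
gripper_width: 0.758
grip_force: 0.0
```

Emit:
apply_moves:
  series:
    - [0.667,-0.967,0,0,0,0,0.5]
    - [0.667,-0.967,0,0,0,0,0.5]
    - [0.667,-0.967,0,0,0,0,0.5]
    - [0.667,-0.967,0,0,0,0,0.5]
    - [0.667,-0.967,0,0,0,0,0.5]

```text
clock: 0.93
eef_pos: [453.6, 222.6, 222.5]
eef_rot: [0.001, 0.226, 0.974, -0.001]
wrist_force: [-0.2, -1.5, -0.0]
gripper_width: 0.75
grip_force: 0.0
```

Emit:
apply_moves:
  series:
    - [0.667,-0.967,0,0,0,0,0.5]
    - [0.667,-0.967,0,0,0,0,0.5]
    - [0.667,-0.967,0,0,0,0,0.5]
    - [0.667,-0.967,0,0,0,0,0.5]
    - [0.667,-0.967,0,0,0,0,0.5]

```text
clock: 1.35
eef_pos: [553.8, 77.6, 222.1]
eef_rot: [0.001, 0.226, 0.974, -0.001]
wrist_force: [-0.0, 0.2, -1.1]
gripper_width: 0.754
grip_force: 0.0
```

Emit:
apply_moves:
  series:
    - [0.413,-0.687,0,0,0,0,0.5]
    - [0.413,-0.687,0,0,0,0,0.5]
    - [0.413,-0.687,0,0,0,0,0.5]
    - [0.413,-0.687,0,0,0,0,0.5]
    - [0.413,-0.687,-0.2,0,0,0,0.5]

```text
clock: 1.77
eef_pos: [617.2, -22.3, 197.2]
eef_rot: [0.005, 0.225, 0.974, 0.001]
wrist_force: [1.9, 0.2, 0.6]
gripper_width: 0.752
grip_force: 0.0
```

Emit:
apply_moves:
  series:
    - [0,0,-0.29,0,0,0,0.5]
    - [0,0,-0.29,0,0,0,0.5]
    - [0,0,-0.29,0,0,0,-1]
    - [0,0,-0.29,0,0,0,-1]
    - [0,0,-0.29,0,0,0,-1]

```text
clock: 2.18
eef_pos: [614.4, -20.2, 152.1]
eef_rot: [0.002, 0.223, 0.975, 0.0]
wrist_force: [-0.1, 0.2, 0.5]
gripper_width: 0.572
grip_force: 0.0
```

Emit:
apply_moves:
  series:
    - [0,0,0,0,0,0,-1]
    - [0,0,0,0,0,0,-1]
    - [0,0,0,0,0,0,-1]

```text
clock: 2.43
eef_pos: [613.2, -22.7, 151.9]
eef_rot: [0.002, 0.223, 0.975, -0.002]
wrist_force: [-1.9, -3.7, 6.0]
gripper_width: 0.451
grip_force: 20.0
```

Emit:
apply_moves:
  series:
    - [0,0,0,0,0,-0.15,-1]
    - [0,0,0,0,0,-0.15,-1]
    - [0,0,0,0,0,-0.15,-1]
    - [0,0,0,0,0,-0.15,-1]
    - [0,0,0,0,0,-0.15,-1]

```text
clock: 2.85
eef_pos: [614.7, -20.5, 152.0]
eef_rot: [0.003, 0.446, 0.895, 0.001]
wrist_force: [0.6, -0.1, 5.6]
gripper_width: 0.451
grip_force: 20.0
```

Emit:
apply_moves:
  series:
    - [0,0,0,0,0,-0.134,-1]
    - [0,0,0,0,0,-0.134,-1]
    - [0,0,0,0,0,-0.134,-1]
    - [0,0,0,0,0,-0.134,-1]
    - [0,0,0,0,0,-0.134,-1]

```text
clock: 3.27
eef_pos: [616.7, -18.8, 152.0]
eef_rot: [0.003, 0.622, 0.783, 0.004]
wrist_force: [4.5, 2.5, 3.6]
gripper_width: 0.45
grip_force: 20.0
```

Emit:
apply_moves:
  series:
    - [0,0,0,0,0,0,0.5]
    - [0,0,0,0,0,0,0.5]
    - [0,0,0,0,0,0,0.5]

```text
clock: 3.52
eef_pos: [611.9, -20.5, 149.4]
eef_rot: [-0.001, 0.622, 0.783, -0.0]
wrist_force: [1.1, -0.5, -0.1]
gripper_width: 0.626
grip_force: 0.0
```

Emit:
apply_moves:
  series:
    - [0,0,0.5,0,0,0,0.8]
    - [-0.667,-0.08,0.6,0,0,0,0.8]
    - [-0.667,-0.08,0.8,0,0,0,0.8]
    - [-0.667,-0.08,0.8,0,0,0,0.8]
    - [-0.667,-0.08,0.8,0,0,0,0.8]

```text
clock: 3.93
eef_pos: [509.8, -33.1, 274.9]
eef_rot: [0.003, 0.622, 0.783, 0.001]
wrist_force: [-0.0, 0.2, -0.3]
gripper_width: 0.896
grip_force: 0.0
```

Run:
```python
from h import *
s=bot.get_state();print(s["eef_pos"],s["eef_rot"],s["joint_positions"])
cal=bot.calibration("wrist");print({k:np.round(v,3).tolist() for k,v in cal.items()})
p,d=bot.camera("wrist");np.savez("w1.npz",p=p,d=d,**cal);save("w1",p)
```

```text
[509.76869961 -33.13992376 274.90802664] [2.51255086e-03 6.22082231e-01 7.82947545e-01 7.26512165e-04] [-2.00388341e-01  1.35170600e-01  1.46446813e+00 -9.86103637e-04
  1.53681666e+00 -4.28349535e-01]
{'K': [[307.71, 0.0, 255.217], [0.0, 307.71, 194.896], [0.0, 0.0, 1.0]], 'eye': [492.511, 40.621, 475.343], 'rotation': [0.985, -0.132, -0.017, 0.112]}
```

View pics/w1.png

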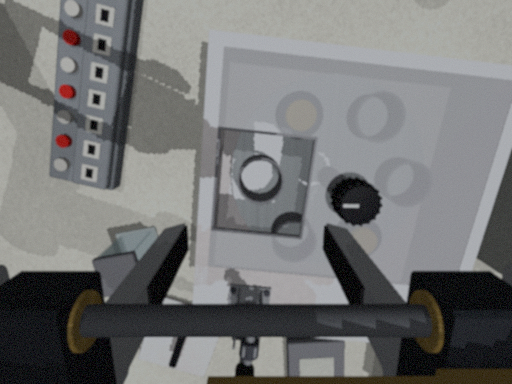

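Run:
```python
from h import *
f=np.load("w1.npz");cal={k:f[k] for k in("K","eye","rotation")}
C=cloud("wrist",f["d"],cal)
for uv in[(220,129),(315,137),(303,237),(215,230)]: print("port corner",onz("wrist",uv,134,cal).round(1))
pc=np.mean([onz("wrist",uv,134,cal) for uv in[(220,129),(315,137),(303,237),(215,230)]],0);print("port",pc)
for uv in[(258,176),(240,160),(209,60)]: print(C[uv[1],uv[0]].round(1))
p=f["p"];hsv=cv2.cvtColor(p,cv2.COLOR_RGB2HSV)
# white cup floor disk
m=((hsv[...,2]>170)&(hsv[...,1]<40)).astype(np.uint8);m[:150]=0;m[205:]=0;m[:,:230]=0;m[:,290:]=0
n,l,st,ce=cv2.connectedComponentsWithStats(m);i=1+np.argmax(st[1:,4]);print(st[i],"floor",onz("wrist",ce[i],30,cal).round(1))
m=((C[...,2]>160)&(C[...,2]<195)&(abs(C[...,0]-616)<40)&(abs(C[...,1]+22)<40));ys,xs=np.where(m)
print("knob",m.sum(),onz("wrist",(xs.mean(),ys.mean()),178,cal).round(1),C[m].mean(0))
cv2.imwrite("pics/w1c.png",cv2.resize(cv2.cvtColor(p,cv2.COLOR_RGB2BGR)[110:260,200:400],(800,600),interpolation=cv2.INTER_CUBIC))
```

```text
port corner [461.   13.6 134. ]
port corner [564.   28.6 134. ]
port corner [582.5 -88.2 134. ]
port corner [ 478.2 -102.9  134. ]
port [521.42369621 -37.23237015 134.        ]
[519.4 -48.9  28.9]
[488.4 -31.6  28.8]
[436.1  79.3 132.2]
[242 162  30  27 617] floor [517.1 -47.   30. ]
knob 1666 [615.  -22.8 178. ] [616.28780242 -23.53291286 174.76692833]
```

View pics/w1c.png

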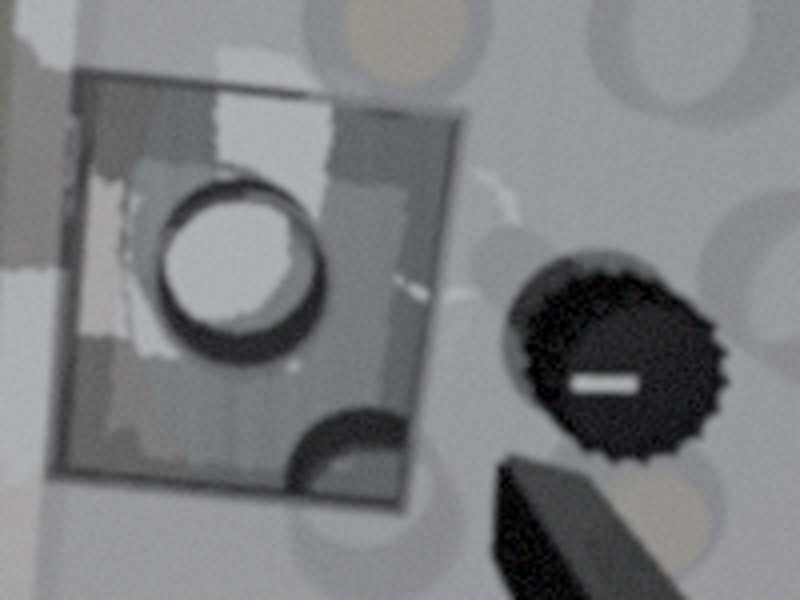

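```bash
cat > ang.py <<'E'
from h import *
def std_line():
    """top camera: two yellow standards -> axis centre, angle of line, jar caps, cover"""
    p,d=bot.camera("top");C=cloud("top",d);hsv=cv2.cvtColor(p,cv2.COLOR_RGB2HSV)
    return p,d,C,hsv
E
python3 - <<'E'
from h import *
f=np.load("w1.npz");cal={k:f[k] for k in("K","eye","rotation")}
g=lambda c,z:onz("wrist",(200+c[0]/4,110+c[1]/4),z,cal)
print("rim",g((243,270),75));a,b=g((405,30),75),g((660,525),75);print(a,b,(a+b)/2,np.degrees(np.arctan2(*(a-b)[1::-1])))
p,d=bot.camera("top");C=cloud("top",d);z=C[...,2];save("t2",cv2.resize(p[90:250,90:400],(800,413),interpolation=cv2.INTER_CUBIC))
m=((z>75)&(z<100)&(C[...,1]>130)&(C[...,1]<450)&(C[...,0]>150)&(C[...,0]<600)).astype(np.uint8)
n,l,st,ce=cv2.connectedComponentsWithStats(m)
for i in range(1,n):
    if st[i,4]>40: print("cap",onz("top",ce[i],88).round(1))
E
```

```text
rim [520.66132918 -40.82074783  75.        ]
[552.70765149  45.95078967  75.        ] [684.9496964  -97.10575913  75.        ] [618.82867394 -25.57748473  75.        ] 132.75041712508434
cap [548.6 379.6  88. ]
cap [482.3 286.2  88. ]
cap [422.9 386.2  88. ]
cap [381.5 273.2  88. ]
cap [321.1 357.5  88. ]
```

```bash
cat >> h.py <<'E'
from scipy.optimize import least_squares
def circ(P,r=None):
    c0=[*P.mean(0),25] 
    f=least_squares(lambda q:np.hypot(P[:,0]-q[0],P[:,1]-q[1])-q[2],c0,loss="soft_l1",f_scale=2);return f.x
def wshot(n):
    cal=bot.calibration("wrist");p,d=bot.camera("wrist");np.savez(n+".npz",p=p,d=d,**cal);return p,cloud("wrist",d,cal),cal
E
python3 - <<'E'
from h import *
f=np.load("w1.npz");cal={k:f[k] for k in("K","eye","rotation")}
C=cloud("wrist",f["d"],cal);z=C[...,2]
near=np.hypot(C[...,0]-519,C[...,1]+40)<40
print(np.histogram(z[near],bins=np.arange(15,145,5)))
m=near&(z>68)&(z<82);P=C[m][:,:2];print(m.sum(),circ(P),P.min(0),P.max(0),(P.min(0)+P.max(0))/2)
m=(z>127)&(z<140);k=np.zeros(z.shape,np.uint8);k[m]=1
# knob circle
m=(z>172)&(z<184)&(np.hypot(C[...,0]-616,C[...,1]+23)<40);P=C[m][:,:2];print("knob",m.sum(),P.mean(0),P.min(0),P.max(0))
p,d=bot.camera("top");C=cloud("top",d);z=C[...,2]
near=np.hypot(C[...,0]-519,C[...,1]+40)<40
m=near&(z>68)&(z<82);P=C[m][:,:2];print("top",m.sum(),circ(P),P.min(0),P.max(0),(P.min(0)+P.max(0))/2)
E
```

```text
(array([   0,    0, 1606,   92,   51,   59,   67,   46,   65,   55,  101,
        421,    6,    0,    0,    0,    0,    0,    0,    0,    0,    0,
          0,    0,    0]), array([ 15,  20,  25,  30,  35,  40,  45,  50,  55,  60,  65,  70,  75,
        80,  85,  90,  95, 100, 105, 110, 115, 120, 125, 130, 135, 140]))
501 [521.12513651 -45.029117    29.55864222] [489.63611406 -77.54991116] [552.96376759 -13.73839679] [521.29994082 -45.64415397]
knob 1470 [617.83043435 -24.35020913] [595.71984559 -48.79349877] [642.4266305   -1.54929211]h.py:19: RuntimeWarning: Mean of empty slice.
  c0=[*P.mean(0),25]
  ret = um.true_divide(
Traceback (most recent call last):
  File "h.py", line 20, in circ
    f=least_squares(lambda q:np.hypot(P[:,0]-q[0],P[:,1]-q[1])-q[2],c0,loss="soft_l1",f_scale=2);return f.x
ValueError: Initial guess is outside of provided bounds
```

Emit:
apply_moves:
  series:
    - [-0.133,0.99,0,0,0,0.12,0.8]
    - [-0.133,0.99,0,0,0,0.12,0.8]
    - [-0.133,0.99,0,0,0,0.12,0.8]
    - [-0.133,0.99,0,0,0,0.12,0.8]
    - [-0.133,0.99,0,0,0,0.12,0.8]

```text
clock: 4.5
eef_pos: [491.7, 120.7, 266.9]
eef_rot: [-0.003, 0.462, 0.887, 0.0]
wrist_force: [0.8, 0.0, 0.4]
gripper_width: 0.9
grip_force: 0.0
```

Emit:
apply_moves:
  series:
    - [-0.2,0.99,0,0,0,0.124,0.8]
    - [-0.2,0.99,0,0,0,0.124,0.8]
    - [-0.2,0.99,0,0,0,0.124,0.8]
    - [-0.2,0.99,0,0,0,0.124,0.8]
    - [-0.2,0.99,0,0,0,0.124,0.8]
    - [-0.2,0.99,0,0,0,0.124,0.8]

```text
invalid input at $.series: expected 1 to 5 rows
```

```bash
cat > jars.py <<'E'
from h import *
def jars(n):
    s=bot.get_state();print("tcp",s["eef_pos"].round(1),"phi",np.degrees(np.arctan2(s["eef_rot"][2]**2-s["eef_rot"][1]**2,2*s["eef_rot"][1]*s["eef_rot"][2])).round(1))
    p,C,cal=wshot(n);hsv=cv2.cvtColor(p,cv2.COLOR_RGB2HSV);z=C[...,2]
    m=((z>80)&(z<96)&(C[...,1]>130)&(C[...,1]<450)&(C[...,0]>250)&(C[...,0]<620)).astype(np.uint8)
    N,l,st,ce=cv2.connectedComponentsWithStats(m)
    for i in range(1,N):
        if st[i,4]>150:
            P=C[l==i][:,:2];print("cap",st[i,4],ce[i].round(0),onz("wrist",ce[i],88,cal).round(1),((P.min(0)+P.max(0))/2).round(1),(P.max(0)-P.min(0)).round(0))
if __name__=="__main__":
    import sys;jars(sys.argv[1])
E
python3 jars.py w2
```

```text
tcp [491.7 120.7 266.9] phi 35.0
cap 1025 [255.  13.] [388. 269.  88.] [385.1 271.9] [44. 40.]
cap 1359 [432.  17.] [550.6 377.2  88. ] [551.  380.2] [47. 45.]
cap 1335 [333.  53.] [484. 286.  88.] [484.9 286.9] [46. 47.]
```

Emit:
apply_moves:
  series:
    - [-0.045,1,-0.3,0,0,0.122,0.7]
    - [-0.045,1,-0.3,0,0,0.122,0.7]
    - [-0.045,1,-0.3,0,0,0.122,0.7]
    - [-0.045,1,-0.3,0,0,0.122,0.7]
    - [-0.045,1,-0.3,0,0,0.122,0.7]

```text
clock: 4.97
eef_pos: [484.9, 269.4, 220.1]
eef_rot: [-0.003, 0.285, 0.958, -0.001]
wrist_force: [-0.1, -0.6, -0.3]
gripper_width: 0.854
grip_force: 0.0
```

Emit:
apply_moves:
  series:
    - [0,0.1,-0.4,0,0,0,0.7]
    - [0,0.1,-0.4,0,0,0,0.7]
    - [0,0.1,-0.4,0,0,0,0.7]

```text
clock: 5.22
eef_pos: [483.3, 278.7, 158.7]
eef_rot: [-0.004, 0.287, 0.958, -0.004]
wrist_force: [-0.3, -1.2, -0.2]
gripper_width: 0.855
grip_force: 0.0
```

Emit:
apply_moves:
  series:
    - [0.01,0.03,-0.3,0,0,0,0.7]
    - [0.01,0.03,-0.3,0,0,0,0.7]
    - [0.01,0.03,-0.3,0,0,0,0.7]

```text
clock: 5.47
eef_pos: [486.5, 283.5, 118.0]
eef_rot: [-0.002, 0.288, 0.958, -0.002]
wrist_force: [-0.0, -0.5, 0.7]
gripper_width: 0.85
grip_force: 0.0
```

Emit:
apply_moves:
  series:
    - [-0.01,0.02,-0.37,0,0,0,0.7]
    - [-0.01,0.02,-0.37,0,0,0,0.7]
    - [-0.01,0.02,-0.37,0,0,0,0.7]
    - [-0.01,0.02,-0.37,0,0,0,-1]
    - [-0.01,0.02,-0.37,0,0,0,-1]

```text
clock: 5.88
eef_pos: [488.1, 288.7, 66.5]
eef_rot: [0.002, 0.288, 0.958, 0.001]
wrist_force: [-0.2, 0.3, -0.1]
gripper_width: 0.745
grip_force: 0.0
```

Emit:
apply_moves:
  series:
    - [0,0,0,0,0,0,-1]
    - [0,0,0,0,0,0,-1]
    - [0,0,0,0,0,0,-1]
    - [0,0,0,0,0,0,-1]

```text
clock: 6.22
eef_pos: [485.8, 287.7, 65.1]
eef_rot: [0.0, 0.287, 0.958, -0.001]
wrist_force: [-2.1, -4.7, 9.8]
gripper_width: 0.465
grip_force: 5.1
```

Emit:
apply_moves:
  series:
    - [0,0,0.3,0,0,0,-1]
    - [0,0,0.6,0,0,0,-1]
    - [0.03,-0.1,0.9,0,0,0,-1]
    - [0.06,-0.3,1,0,0,0,-1]
    - [0.06,-0.5,1,0,0,0,-1]

```text
clock: 6.63
eef_pos: [499.3, 214.4, 220.6]
eef_rot: [0.006, 0.286, 0.958, 0.004]
wrist_force: [1.7, -0.1, 0.1]
gripper_width: 0.111
grip_force: 0.0
```

Emit:
apply_moves:
  series:
    - [0.06,-0.25,0.1,0,0,0,-1]
    - [0.06,-0.5,0.1,0,0,0,-1]
    - [0.06,-0.75,0.1,0,0,0,-1]
    - [0.06,-0.9,0.1,0,0,0,-1]
    - [0.06,-0.9,0.1,0,0,0,-1]

```text
clock: 7.05
eef_pos: [503.8, 74.3, 229.4]
eef_rot: [0.001, 0.289, 0.957, -0.001]
wrist_force: [-0.2, 1.1, 0.5]
gripper_width: 0.006
grip_force: 0.0
```

Emit:
apply_moves:
  series:
    - [0.1,-0.25,0,0,0,0,-1]
    - [0.1,-0.5,0,0,0,0,-1]
    - [0.1,-0.75,0,0,0,0,-1]
    - [0.1,-0.8,0,0,0,0,-1]
    - [0.1,-0.8,0,0,0,0,-1]

```text
clock: 7.47
eef_pos: [519.2, -42.7, 228.9]
eef_rot: [-0.0, 0.289, 0.957, 0.0]
wrist_force: [0.3, 0.2, -0.3]
gripper_width: 0.006
grip_force: 0.0
```

Run:
```python
from h import *
p,d=bot.camera("top");C=cloud("top",d);z=C[...,2]
m=((z>20)&(z<100)&(C[...,1]>130)&(C[...,1]<480)&(C[...,0]>150)&(C[...,0]<640)).astype(np.uint8)
n,l,st,ce=cv2.connectedComponentsWithStats(m)
for i in range(1,n):
    if st[i,4]>40: print("cap",st[i],onz("top",ce[i],88).round(1),z[l==i].max().round(1))
save("t3",cv2.resize(p[150:290,100:220],(600,700)[:2] and (514,600)))
```

```text
cap [129 178  21  16 234] [547.  373.6  88. ] 95.4
cap [160 199  19  15 215] [481.8 281.9  88. ] 96.6
cap [128 219  20  15 235] [422.9 380.1  88. ] 97.1
cap [165 231  18  16 216] [382.6 268.9  88. ] 98.4
cap [135 250  22  19 256] [323.4 349.8  88. ] 100.0
cap [209 259  13  30 364] [272.5 143.6  88. ] 56.0
cap [111 301  15  12 113] [176.4 442.3  88. ] 41.3
```

View pics/t3.png

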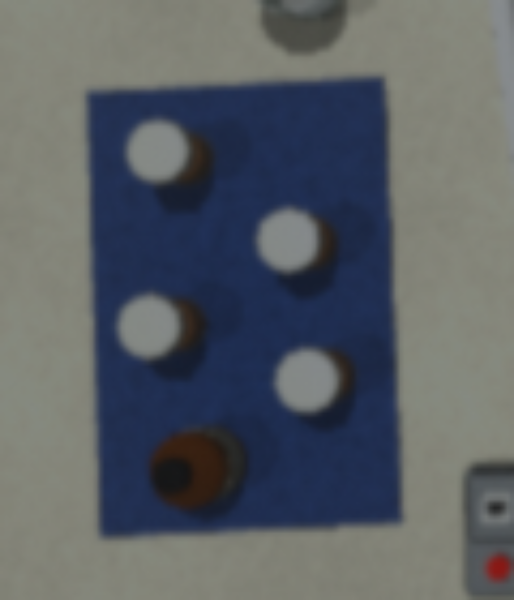

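Emit:
apply_moves:
  series:
    - [-0.1,1,0,0,0,0,0.7]
    - [-0.1,1,0,0,0,0,0.7]
    - [-0.1,1,0,0,0,0,0.7]
    - [-0.1,1,0,0,0,0,0.7]
    - [-0.1,1,0,0,0,0,0.7]
  squeeze: 25

```text
clock: 7.93
eef_pos: [502.2, 115.6, 229.3]
eef_rot: [-0.001, 0.284, 0.959, 0.002]
wrist_force: [0.6, -0.5, -0.8]
gripper_width: 0.325
grip_force: 0.0
```

Emit:
apply_moves:
  series:
    - [-0.12,1,0,0,0,0,0.7]
    - [-0.12,1,0,0,0,0,0.7]
    - [-0.12,1,0,0,0,0,0.7]
    - [-0.12,1,0,0,0,0,0.7]
    - [-0.12,1,0,0,0,0,0.7]

```text
clock: 8.35
eef_pos: [484.0, 264.6, 228.9]
eef_rot: [-0.001, 0.284, 0.959, 0.002]
wrist_force: [0.5, 0.8, -0.1]
gripper_width: 0.678
grip_force: 0.0
```

Emit:
apply_moves:
  series:
    - [0,0.2,-0.3,0,0,0,0.7]
    - [0,0.2,-0.6,0,0,0,0.7]
    - [0,0.2,-0.7,0,0,0,0.7]
    - [0,0.2,-0.7,0,0,0,0.7]

```text
clock: 8.68
eef_pos: [480.5, 287.3, 118.1]
eef_rot: [-0.005, 0.286, 0.958, -0.004]
wrist_force: [-1.1, -0.1, -0.9]
gripper_width: 0.851
grip_force: 0.0
```

Emit:
apply_moves:
  series:
    - [0.02,-0.01,-0.2,0,0,0,0.7]
    - [0.02,-0.01,-0.4,0,0,0,0.7]
    - [0.02,-0.01,-0.41,0,0,0,0.7]
    - [0.02,-0.01,-0.41,0,0,0,0.7]

```text
clock: 9.02
eef_pos: [488.4, 286.6, 62.8]
eef_rot: [-0.001, 0.287, 0.958, -0.001]
wrist_force: [-0.5, 0.2, 0.6]
gripper_width: 0.85
grip_force: 0.0
```

Emit:
apply_moves:
  series:
    - [0,0,0,0,0,0,-1]
    - [0,0,0,0,0,0,-1]
    - [0,0,0,0,0,0,-1]
    - [0,0,0,0,0,0,-1]
    - [0,0,0,0,0,0,-1]

```text
clock: 9.43
eef_pos: [489.4, 287.1, 63.5]
eef_rot: [0.001, 0.287, 0.958, 0.001]
wrist_force: [-0.2, 0.4, 0.4]
gripper_width: 0.533
grip_force: 0.2
```

Emit:
apply_moves:
  series:
    - [0,0,0,0,0,0,-1]
    - [0,0,0,0,0,0,-1]
    - [0,0,0.05,0,0,0,-1]
    - [0,0,0.15,0,0,0,-1]
    - [0,0,0.15,0,0,0,-1]

```text
clock: 9.85
eef_pos: [490.5, 287.7, 87.2]
eef_rot: [0.002, 0.287, 0.958, 0.002]
wrist_force: [0.0, 0.9, -0.9]
gripper_width: 0.456
grip_force: 25.0
```

Emit:
apply_moves:
  series:
    - [0,0,0.27,0,0,0,-1]
    - [0,0,0.54,0,0,0,-1]
    - [0.03,-0.1,0.8,0,0,0,-1]
    - [0.06,-0.3,0.93,0,0,0,-1]
    - [0.06,-0.5,0.93,0,0,0,-1]

```text
clock: 10.27
eef_pos: [501.9, 212.7, 229.8]
eef_rot: [0.005, 0.286, 0.958, 0.003]
wrist_force: [1.2, -0.6, -0.8]
gripper_width: 0.458
grip_force: 25.0
```

Emit:
apply_moves:
  series:
    - [0.06,-0.25,0,0,0,0,-1]
    - [0.06,-0.5,0,0,0,0,-1]
    - [0.06,-0.75,0,0,0,0,-1]
    - [0.06,-0.9,0,0,0,0,-1]
    - [0.06,-0.9,0,0,0,0,-1]

```text
clock: 10.68
eef_pos: [506.7, 72.6, 224.1]
eef_rot: [0.0, 0.289, 0.957, -0.001]
wrist_force: [-0.5, 1.0, -0.7]
gripper_width: 0.457
grip_force: 25.0
```

Emit:
apply_moves:
  series:
    - [0.113,-0.25,0,0,0,0,-1]
    - [0.113,-0.5,0,0,0,0,-1]
    - [0.113,-0.75,0,0,0,0,-1]
    - [0.113,-0.825,0,0,0,0,-1]
    - [0.113,-0.825,0,0,0,0,-1]

```text
clock: 11.1
eef_pos: [524.0, -48.7, 224.0]
eef_rot: [-0.0, 0.289, 0.957, -0.0]
wrist_force: [0.7, 0.9, -1.1]
gripper_width: 0.455
grip_force: 25.0
```

Emit:
apply_moves:
  series:
    - [0,0,0,0,0,0,-1]
    - [0,0,-0.2,0,0,0,-1]
    - [0,0,-0.4,0,0,0,-1]
    - [0,0,-0.55,0,0,0,-1]
    - [0,0,-0.55,0,0,0,-1]

```text
clock: 11.52
eef_pos: [520.0, -43.5, 137.6]
eef_rot: [-0.005, 0.286, 0.958, 0.0]
wrist_force: [-0.3, 0.8, -0.7]
gripper_width: 0.46
grip_force: 25.0
```

Emit:
apply_moves:
  series:
    - [0,0,0,0,0,0,-1]
    - [0,0,-0.1,0,0,0,-1]
    - [0,0,-0.2,0,0,0,-1]
    - [0,0,-0.3,0,0,0,-1]
    - [0,0,-0.33,0,0,0,-1]

```text
clock: 11.93
eef_pos: [524.2, -45.8, 92.7]
eef_rot: [0.0, 0.287, 0.958, 0.0]
wrist_force: [0.5, 0.1, -1.1]
gripper_width: 0.462
grip_force: 25.0
```

Emit:
apply_moves:
  series:
    - [0,0,0,0,0,0,-1]
    - [0,0,0,0,0,0,-1]

```text
clock: 12.1
eef_pos: [525.1, -46.5, 94.0]
eef_rot: [0.001, 0.287, 0.958, 0.0]
wrist_force: [0.4, 0.8, -1.0]
gripper_width: 0.457
grip_force: 25.0
```

Emit:
apply_moves:
  series:
    - [0,0,-0.01,0,0,0,0.3]
    - [0,0,-0.01,0,0,0,0.3]
    - [0,0,-0.01,0,0,0,0.4]
    - [0,0,0.2,0,0,0,0.4]
    - [0,0,0.4,0,0,0,0.4]

```text
clock: 12.52
eef_pos: [522.5, -46.6, 152.3]
eef_rot: [-0.002, 0.287, 0.958, -0.0]
wrist_force: [0.1, -0.2, 0.8]
gripper_width: 0.697
grip_force: 0.0
```

Emit:
apply_moves:
  series:
    - [0,0,0.2,0,0,0,0.4]
    - [0,0,0.4,0,0,0,0.4]
    - [0.2,0.05,0.4,0,0,0,0.4]
    - [0.4,0.1,0.4,0,0,0,0.4]
    - [0.629,0.146,0.4,0,0,0,0.4]

```text
clock: 12.93
eef_pos: [619.1, -24.8, 214.8]
eef_rot: [0.002, 0.288, 0.958, 0.0]
wrist_force: [0.6, -0.1, 0.6]
gripper_width: 0.696
grip_force: 0.0
```

Emit:
apply_moves:
  series:
    - [0,0,0,0,0,0,0.4]
    - [0,0,0,0,0,0,0.4]

```text
clock: 13.1
eef_pos: [619.2, -24.8, 211.9]
eef_rot: [-0.0, 0.287, 0.958, -0.0]
wrist_force: [-0.6, -0.8, 0.5]
gripper_width: 0.699
grip_force: 0.0
```

Run:
```python
from h import *
p,C,cal=wshot("w3");save("w3",p);z=C[...,2]
s=bot.get_state();print(s["eef_pos"].round(1))
m=(z>108)&(z<122)&(np.hypot(C[...,0]-521,C[...,1]+43)<45);P=C[m][:,:2];print(m.sum(),P.min(0),P.max(0),(P.min(0)+P.max(0))/2) if m.any() else print("none")
m=(z>68)&(z<79)&(np.hypot(C[...,0]-521,C[...,1]+43)<40);P=C[m][:,:2];print(m.sum(),circ(P)) if m.any() else 0
```

```text
[617.9 -24.9 212.1]
1845 [496.78249692 -68.64328801] [543.26809994 -22.0806573 ] [520.02529843 -45.36197265]
571 [520.52564772 -45.91872655  29.71198508]
```

View pics/w3.png

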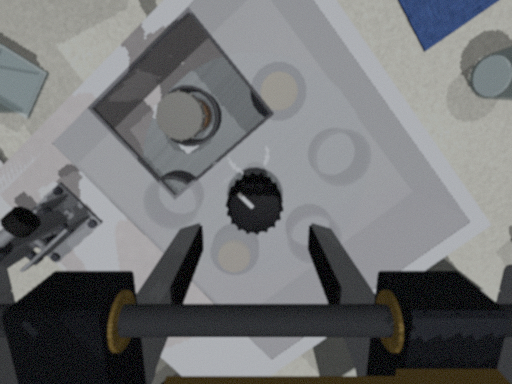

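Emit:
apply_moves:
  series:
    - [0,0,-0.2,0,0,0,0.4]
    - [0,0,-0.417,0,0,0,0.4]
    - [0,0,-0.417,0,0,0,0.4]
    - [0,0,-0.417,0,0,0,-1]
    - [0,0,-0.417,0,0,0,-1]

```text
clock: 13.57
eef_pos: [618.4, -25.3, 151.8]
eef_rot: [0.001, 0.287, 0.958, 0.0]
wrist_force: [0.0, -1.0, 0.3]
gripper_width: 0.596
grip_force: 0.0
```

Emit:
apply_moves:
  series:
    - [0,0,0,0,0,0,-1]
    - [0,0,0,0,0,0,-1]
    - [0,0,0,0,0,0,-1]
    - [0,0,0,0,0,0,-1]

```text
clock: 13.9
eef_pos: [619.1, -25.7, 152.3]
eef_rot: [0.002, 0.287, 0.958, -0.0]
wrist_force: [-1.6, -1.3, 7.1]
gripper_width: 0.454
grip_force: 25.0
```

Emit:
apply_moves:
  series:
    - [0,0,0,0,0,-0.18,-1]
    - [0,0,0,0,0,-0.18,-1]
    - [0,0,0,0,0,-0.18,-1]
    - [0,0,0,0,0,-0.18,-1]
    - [0,0,0,0,0,-0.18,-1]

```text
clock: 14.32
eef_pos: [618.9, -26.7, 152.3]
eef_rot: [0.002, 0.545, 0.838, -0.001]
wrist_force: [-1.7, -3.8, 7.1]
gripper_width: 0.452
grip_force: 25.0
```

Emit:
apply_moves:
  series:
    - [0,0,0,0,0,-0.181,-1]
    - [0,0,0,0,0,-0.181,-1]
    - [0,0,0,0,0,-0.181,-1]
    - [0,0,0,0,0,-0.181,-1]
    - [0,0,0,0,0,-0.181,-1]

```text
clock: 14.73
eef_pos: [617.9, -26.8, 152.3]
eef_rot: [0.002, 0.759, 0.652, -0.001]
wrist_force: [-2.7, -3.7, 8.6]
gripper_width: 0.452
grip_force: 25.0
```

Emit:
apply_moves:
  series:
    - [0,0,0,0,0,0,-1]
    - [0,0,0,0,0,0,0.5]
    - [0,0,0,0,0,0,0.5]
    - [0,0,0,0,0,0,0.5]
    - [0,0,0,0,0,0,0.5]

```text
clock: 15.15
eef_pos: [618.3, -24.6, 149.8]
eef_rot: [-0.0, 0.757, 0.654, 0.0]
wrist_force: [0.3, 1.2, -0.6]
gripper_width: 0.698
grip_force: 0.0
```

Emit:
apply_moves:
  series:
    - [0,0,0.25,0,0,0,0.5]
    - [0,0,0.5,0,0,0,0.7]
    - [-0.25,0.2,0.75,0,0,0,0.7]
    - [-0.5,0.4,0.8,0,0,0,0.7]
    - [-0.6,0.5,0.8,0,0,0,0.7]

```text
clock: 15.57
eef_pos: [531.4, 48.1, 271.4]
eef_rot: [0.001, 0.757, 0.653, 0.002]
wrist_force: [0.3, 1.4, -0.2]
gripper_width: 0.849
grip_force: 0.0
```

Emit:
apply_moves:
  series:
    - [0,0,0,0,0,0.18,0.7]
    - [0,0,0,0,0,0.18,0.7]

```text
clock: 15.73
eef_pos: [529.5, 49.6, 270.9]
eef_rot: [0.001, 0.666, 0.746, 0.001]
wrist_force: [0.1, 0.0, -0.4]
gripper_width: 0.847
grip_force: 0.0
```

```bash
cat > cup.py <<'E'
from h import *
import sys
p,C,cal=wshot(sys.argv[1]);save(sys.argv[1],p);z=C[...,2]
s=bot.get_state();print(s["eef_pos"].round(1),s["eef_rot"].round(3))
c=np.array([519,-38])
for _ in range(2):
    m=(z>68)&(z<79)&(np.hypot(C[...,0]-c[0],C[...,1]-c[1])<38);P=C[m][:,:2];q=circ(P);c=q[:2]
k=np.array([618.3,-25]);print("cup",m.sum(),q,"ang",np.degrees(np.arctan2(*(c-k)[::-1]))%360,"r",np.hypot(*(c-k)))
m=(z>172)&(z<184)&(np.hypot(C[...,0]-616,C[...,1]+23)<40);P=C[m][:,:2];print("knob",m.sum(),P.mean(0))
E
python3 cup.py w4
```

```text
[530.   48.9 270.2] [0.001 0.665 0.747 0.001]
cup 447 [520.30282191 -38.79073969  29.70165683] ang 188.01039701661696 r 98.96277792355956
knob 536 [608.63812287 -29.5841797 ]
```

Emit:
apply_moves:
  series:
    - [-0.48,0.747,-0.13,0,0,0.14,0.7]
    - [-0.48,0.747,-0.13,0,0,0.14,0.7]
    - [-0.48,0.747,-0.13,0,0,0.14,0.7]
    - [-0.48,0.747,-0.13,0,0,0.14,0.7]
    - [-0.48,0.747,-0.13,0,0,0.14,0.7]

```text
clock: 16.2
eef_pos: [456.7, 162.0, 249.3]
eef_rot: [-0.001, 0.49, 0.872, -0.0]
wrist_force: [0.5, 0.6, -0.2]
gripper_width: 0.847
grip_force: 0.0
```

Emit:
apply_moves:
  series:
    - [-0.48,0.747,-0.13,0,0,0.14,0.7]
    - [-0.48,0.747,-0.13,0,0,0.14,0.7]
    - [-0.48,0.747,-0.13,0,0,0.14,0.7]
    - [-0.48,0.747,-0.13,0,0,0.14,0.7]
    - [-0.48,0.747,-0.13,0,0,0.14,0.7]

```text
clock: 16.62
eef_pos: [386.1, 273.2, 229.9]
eef_rot: [-0.0, 0.289, 0.957, -0.0]
wrist_force: [-0.1, -1.1, -0.5]
gripper_width: 0.852
grip_force: 0.0
```

Emit:
apply_moves:
  series:
    - [0,0,0,0,0,0,0.7]
    - [0,0,0,0,0,0,0.7]

```text
clock: 16.78
eef_pos: [388.3, 270.9, 230.5]
eef_rot: [0.001, 0.292, 0.957, -0.0]
wrist_force: [-0.1, 0.1, -0.5]
gripper_width: 0.851
grip_force: 0.0
```

```bash
python3 jars.py w5
```

```text
tcp [388.3 270.9 230.5] phi 56.1
cap 880 [290.  80.] [320.2 361.1  88. ] [320.1 365.2] [46. 46.]
cap 1312 [360. 148.] [422.9 387.2  88. ] [424.7 388. ] [46. 47.]
cap 1195 [256. 173.] [382.3 275.4  88. ] [383.5 274.5] [47. 47.]
cap 1081 [405. 237.] [547.  380.3  88. ] [549.7 381. ] [46. 46.]
```

Emit:
apply_moves:
  series:
    - [-0.006,0.004,-0.27,0,0,0,0.7]
    - [-0.006,0.004,-0.54,0,0,0,0.7]
    - [-0.006,0.004,-0.8,0,0,0,0.7]
    - [-0.006,0.004,-0.8,0,0,0,0.7]
    - [-0.006,0.004,-0.9,0,0,0,0.7]

```text
clock: 17.25
eef_pos: [387.4, 271.8, 96.2]
eef_rot: [0.0, 0.291, 0.957, 0.0]
wrist_force: [0.6, 1.0, 0.2]
gripper_width: 0.851
grip_force: 0.0
```

Emit:
apply_moves:
  series:
    - [0,0,-0.12,0,0,0,0.7]
    - [0,0,-0.24,0,0,0,0.7]
    - [0,0,-0.24,0,0,0,0.7]
    - [0,0,-0.24,0,0,0,-1]
    - [0,0,-0.24,0,0,0,-1]

```text
clock: 17.67
eef_pos: [387.8, 272.8, 61.2]
eef_rot: [0.001, 0.29, 0.957, 0.001]
wrist_force: [0.5, 0.5, -0.3]
gripper_width: 0.744
grip_force: 0.0
```

Emit:
apply_moves:
  series:
    - [0,0,0,0,0,0,-1]
    - [0,0,0,0,0,0,-1]
    - [0,0,0,0,0,0,-1]
    - [0,0,0,0,0,0,-1]
    - [0,0,0,0,0,0,-1]

```text
clock: 18.08
eef_pos: [386.2, 272.7, 60.0]
eef_rot: [0.0, 0.289, 0.957, 0.0]
wrist_force: [-0.4, -0.1, 5.0]
gripper_width: 0.469
grip_force: 25.0
```

Emit:
apply_moves:
  series:
    - [0,0,0.25,0,0,0,-1]
    - [0,0,0.5,0,0,0,-1]
    - [0,0,0.75,0,0,0,-1]
    - [0,0,1,0,0,0,-1]
    - [0,0,1,0,0,0,-1]

```text
clock: 18.5
eef_pos: [389.9, 274.8, 216.6]
eef_rot: [0.005, 0.289, 0.957, 0.005]
wrist_force: [1.3, 0.2, -0.6]
gripper_width: 0.467
grip_force: 25.0
```

Emit:
apply_moves:
  series:
    - [0.1,-0.22,0.12,0,0,0,-1]
    - [0.2,-0.44,0.12,0,0,0,-1]
    - [0.3,-0.66,0.12,0,0,0,-1]
    - [0.4,-0.88,0.12,0,0,0,-1]
    - [0.46,-1,0.12,0,0,0,-1]

```text
clock: 18.92
eef_pos: [455.4, 119.3, 226.5]
eef_rot: [0.0, 0.29, 0.957, -0.001]
wrist_force: [0.3, 0.5, -1.2]
gripper_width: 0.468
grip_force: 25.0
```

Emit:
apply_moves:
  series:
    - [0.1,-0.22,0,0,0,0,-1]
    - [0.2,-0.44,0,0,0,0,-1]
    - [0.3,-0.66,0,0,0,0,-1]
    - [0.4,-0.88,0,0,0,0,-1]
    - [0.46,-1,0,0,0,0,-1]

```text
clock: 19.33
eef_pos: [524.7, -31.1, 226.1]
eef_rot: [-0.0, 0.29, 0.957, -0.001]
wrist_force: [0.2, 0.5, -0.9]
gripper_width: 0.466
grip_force: 25.0
```

Emit:
apply_moves:
  series:
    - [0.007,-0.09,0,0,0,0,-1]
    - [0.007,-0.09,0,0,0,0,-1]
    - [0.007,-0.09,0,0,0,0,-1]
    - [0.007,-0.09,0,0,0,0,-1]
    - [0.007,-0.09,0,0,0,0,-1]

```text
clock: 19.75
eef_pos: [524.3, -39.7, 227.2]
eef_rot: [-0.0, 0.289, 0.957, 0.0]
wrist_force: [0.4, -0.9, -0.9]
gripper_width: 0.465
grip_force: 25.0
```

```bash
cat > hand.py <<'E'
from h import *
import sys
s=bot.get_state();t=s["eef_pos"];print("tcp",t.round(1),s["eef_rot"].round(3))
p,C,cal=wshot(sys.argv[1]);save(sys.argv[1],p);z=C[...,2];hsv=cv2.cvtColor(p,cv2.COLOR_RGB2HSV)
m=(np.hypot(C[...,0]-t[0],C[...,1]-t[1])<35)&(abs(z-t[2]-26)<9)&(hsv[...,2]>90)&(hsv[...,1]<60)
P=C[m];print(m.sum(),np.median(P[:,2]),"mid",(P.min(0)+P.max(0))[:2]/2-t[:2],P.min(0)-t,P.max(0)-t)
n,l,st,ce=cv2.connectedComponentsWithStats(m.astype(np.uint8));i=1+np.argmax(st[1:,4]);print(st[i],ce[i],"cap-tcp",onz("wrist",ce[i],t[2]+27,cal)-t)
E
python3 hand.py w6
```

```text
tcp [524.3 -39.7 227.2] [-0.     0.289  0.957  0.   ]
3875 253.44485304437788 mid [-2.51123022  4.55943555] [-25.80605987 -23.66784351  18.44339819] [20.78359943 32.78671461 33.91004904]
[ 219  196   74   71 3818] [255.31430068 231.86039811] cap-tcp [-3.88779301  2.57957937 27.        ]
```

View pics/w6.png

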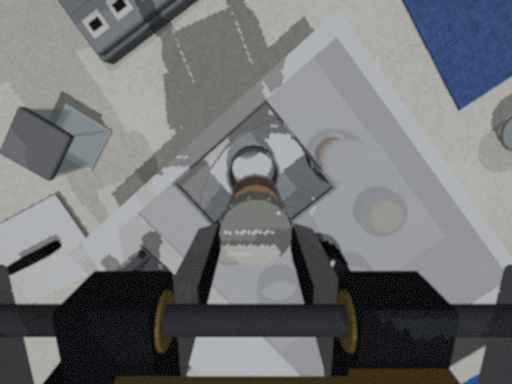

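Emit:
apply_moves:
  series:
    - [0,-0.01,-0.2,0,0,0,-1]
    - [0,-0.01,-0.4,0,0,0,-1]
    - [0,-0.01,-0.56,0,0,0,-1]
    - [0,-0.01,-0.56,0,0,0,-1]
    - [0,-0.01,-0.56,0,0,0,-1]

```text
clock: 20.22
eef_pos: [523.9, -41.5, 142.9]
eef_rot: [-0.001, 0.289, 0.957, 0.0]
wrist_force: [1.4, 0.6, -1.0]
gripper_width: 0.467
grip_force: 25.0
```

Emit:
apply_moves:
  series:
    - [0,0,-0.1,0,0,0,-1]
    - [0,0,-0.2,0,0,0,-1]
    - [0,0,-0.3,0,0,0,-1]
    - [0,0,-0.36,0,0,0,-1]
    - [0,0,-0.36,0,0,0,-1]

```text
clock: 20.63
eef_pos: [524.8, -42.2, 89.3]
eef_rot: [-0.0, 0.289, 0.957, 0.0]
wrist_force: [-0.8, 1.8, -0.0]
gripper_width: 0.464
grip_force: 25.0
```

Emit:
apply_moves:
  series:
    - [0,0,-0.01,0,0,0,-1]
    - [0,0,-0.01,0,0,0,0.3]
    - [0,0,-0.01,0,0,0,0.3]
    - [0,0,-0.01,0,0,0,0.4]
    - [0,0,-0.01,0,0,0,0.4]

```text
clock: 21.05
eef_pos: [525.4, -42.6, 88.7]
eef_rot: [0.001, 0.289, 0.957, 0.0]
wrist_force: [0.2, -0.2, 0.3]
gripper_width: 0.689
grip_force: 0.0
```

Emit:
apply_moves:
  series:
    - [0,0,0.2,0,0,0,0.4]
    - [0,0,0.4,0,0,0,0.4]
    - [0,0,0.6,0,0,0,0.4]
    - [0,0,0.8,0,0,0,0.4]
    - [0,0,0.83,0,0,0,0.4]

```text
clock: 21.47
eef_pos: [528.1, -43.2, 218.2]
eef_rot: [0.005, 0.289, 0.957, 0.0]
wrist_force: [1.4, -1.0, 0.2]
gripper_width: 0.703
grip_force: 0.0
```

Emit:
apply_moves:
  series:
    - [0.3,0.04,0,0,0,0,0.4]
    - [0.633,0.09,0,0,0,0,0.4]
    - [0.633,0.09,0,0,0,0,0.4]
    - [0.633,0.09,0,0,0,0,0.4]
    - [0.633,0.09,0,0,0,0,0.4]

```text
clock: 21.88
eef_pos: [619.2, -28.9, 211.0]
eef_rot: [-0.001, 0.289, 0.957, -0.0]
wrist_force: [-0.8, -0.6, -0.5]
gripper_width: 0.698
grip_force: 0.0
```

```bash
cat > placed.py <<'E'
from h import *
import sys
p,C,cal=wshot(sys.argv[1]);save(sys.argv[1],p);z=C[...,2]
s=bot.get_state();print(s["eef_pos"].round(1))
m=(z>108)&(z<122)&(np.hypot(C[...,0]-520,C[...,1]+39)<45);P=C[m][:,:2];print("cap",m.sum(),(P.min(0)+P.max(0))/2,P.max(0)-P.min(0),np.median(C[m][:,2]))
m=(z>68)&(z<79)&(np.hypot(C[...,0]-520,C[...,1]+39)<38);P=C[m][:,:2];print("cup",circ(P))
E
python3 placed.py w7
```

```text
[618.5 -28.9 211.5]
cap 1849 [523.29472944 -40.80379621] [46.16843005 46.30671798] 113.21486584924787
cup [519.79936118 -40.23203513  29.82560205]
```

Emit:
apply_moves:
  series:
    - [0.003,0.015,-0.2,0,0,0,0.4]
    - [0.003,0.015,-0.42,0,0,0,0.4]
    - [0.003,0.015,-0.42,0,0,0,0.4]
    - [0.003,0.015,-0.42,0,0,0,-1]
    - [0.003,0.015,-0.42,0,0,0,-1]

```text
clock: 22.35
eef_pos: [620.4, -27.1, 151.1]
eef_rot: [0.001, 0.29, 0.957, 0.0]
wrist_force: [0.6, -0.2, 0.6]
gripper_width: 0.592
grip_force: 0.0
```

Emit:
apply_moves:
  series:
    - [0,0,0,0,0,0,-1]
    - [0,0,0,0,0,0,-1]
    - [0,0,0,0,0,0,-1]
    - [0,0,0,0,0,0,-1]

```text
clock: 22.68
eef_pos: [621.4, -27.2, 151.7]
eef_rot: [0.002, 0.289, 0.957, 0.0]
wrist_force: [-1.0, 0.2, 7.1]
gripper_width: 0.45
grip_force: 25.0
```

Emit:
apply_moves:
  series:
    - [0,0,0,0,0,-0.168,-1]
    - [0,0,0,0,0,-0.168,-1]
    - [0,0,0,0,0,-0.168,-1]
    - [0,0,0,0,0,-0.168,-1]
    - [0,0,0,0,0,-0.168,-1]

```text
clock: 23.1
eef_pos: [620.1, -29.1, 151.7]
eef_rot: [0.002, 0.531, 0.847, -0.002]
wrist_force: [-3.9, -3.9, 7.3]
gripper_width: 0.452
grip_force: 25.0
```

Emit:
apply_moves:
  series:
    - [0,0,0,0,0,-0.168,-1]
    - [0,0,0,0,0,-0.168,-1]
    - [0,0,0,0,0,-0.168,-1]
    - [0,0,0,0,0,-0.168,-1]
    - [0,0,0,0,0,-0.168,-1]

```text
clock: 23.52
eef_pos: [617.8, -29.8, 151.6]
eef_rot: [0.001, 0.734, 0.679, -0.003]
wrist_force: [-6.9, -5.2, 8.7]
gripper_width: 0.451
grip_force: 25.0
```

Emit:
apply_moves:
  series:
    - [0,0,0,0,0,-0.168,-1]
    - [0,0,0,0,0,-0.168,-1]
    - [0,0,0,0,0,-0.168,-1]
    - [0,0,0,0,0,-0.168,-1]
    - [0,0,0,0,0,-0.168,-1]

```text
clock: 23.93
eef_pos: [615.7, -28.6, 151.5]
eef_rot: [-0.0, 0.886, 0.465, -0.004]
wrist_force: [-10.0, -2.6, 12.2]
gripper_width: 0.456
grip_force: 25.0
```

Emit:
apply_moves:
  series:
    - [0,0,0,0,0,-0.168,-1]
    - [0,0,0,0,0,-0.168,-1]
    - [0,0,0,0,0,-0.168,-1]
    - [0,0,0,0,0,-0.168,-1]
    - [0,0,0,0,0,-0.168,-1]

```text
clock: 24.35
eef_pos: [614.6, -26.8, 151.5]
eef_rot: [-0.001, 0.976, 0.218, -0.005]
wrist_force: [-12.0, 0.7, 13.0]
gripper_width: 0.454
grip_force: 25.0
```

Emit:
apply_moves:
  series:
    - [0,0,0,0,0,0,-1]
    - [0,0,0,0,0,0,0.5]
    - [0,0,0,0,0,0,0.5]
    - [0,0,0,0,0,0,0.5]
    - [0,0,0,0,0,0,0.5]

```text
clock: 24.77
eef_pos: [620.8, -26.8, 149.4]
eef_rot: [0.0, 0.976, 0.22, 0.0]
wrist_force: [0.0, -0.4, 0.6]
gripper_width: 0.7
grip_force: 0.0
```

Emit:
apply_moves:
  series:
    - [0,0,0.25,0,0,0,0.5]
    - [0,0,0.5,0,0,0,0.7]
    - [-0.25,0.2,0.75,0,0,0.03,0.7]
    - [-0.5,0.4,0.8,0,0,0.07,0.7]
    - [-0.6,0.5,0.8,0,0,0.1,0.7]

```text
clock: 25.18
eef_pos: [533.9, 46.0, 270.9]
eef_rot: [0.001, 0.928, 0.371, 0.002]
wrist_force: [0.6, 1.0, -0.2]
gripper_width: 0.848
grip_force: 0.0
```

Emit:
apply_moves:
  series:
    - [0,0,0,0,0,0.18,0.7]
    - [0,0,0,0,0,0.18,0.7]
    - [0,0,0,0,0,0.18,0.7]
    - [0,0,0,0,0,0.18,0.7]
    - [0,0,0,0,0,0.18,0.7]

```text
clock: 25.6
eef_pos: [533.1, 46.2, 268.8]
eef_rot: [0.0, 0.787, 0.616, 0.0]
wrist_force: [-0.5, -0.1, 0.6]
gripper_width: 0.847
grip_force: 0.0
```

```bash
python3 cup.py w8
```

```text
[533.   46.1 268.7] [0.    0.787 0.617 0.   ]
cup 455 [520.29591254 -36.96392199  29.67873807] ang 186.95998759545262 r 98.73163924257196
knob 817 [625.58201257 -19.68642532]
```

Emit:
apply_moves:
  series:
    - [0.038,0.743,-0.09,0,0,0.133,0.7]
    - [0.038,0.743,-0.09,0,0,0.133,0.7]
    - [0.038,0.743,-0.09,0,0,0.133,0.7]
    - [0.038,0.743,-0.09,0,0,0.133,0.7]
    - [0.038,0.743,-0.09,0,0,0.133,0.7]

```text
clock: 26.07
eef_pos: [538.5, 159.1, 254.6]
eef_rot: [-0.0, 0.644, 0.765, -0.0]
wrist_force: [0.7, -0.6, 0.2]
gripper_width: 0.849
grip_force: 0.0
```

Emit:
apply_moves:
  series:
    - [0.038,0.743,-0.09,0,0,0.133,0.7]
    - [0.038,0.743,-0.09,0,0,0.133,0.7]
    - [0.038,0.743,-0.09,0,0,0.133,0.7]
    - [0.038,0.743,-0.09,0,0,0.133,0.7]
    - [0.038,0.743,-0.09,0,0,0.133,0.7]

```text
clock: 26.48
eef_pos: [544.3, 269.6, 241.1]
eef_rot: [-0.0, 0.472, 0.882, -0.0]
wrist_force: [0.5, -0.5, -1.1]
gripper_width: 0.848
grip_force: 0.0
```

Emit:
apply_moves:
  series:
    - [0.038,0.743,-0.09,0,0,0.133,0.7]
    - [0.038,0.743,-0.09,0,0,0.133,0.7]
    - [0.038,0.743,-0.09,0,0,0.133,0.7]
    - [0.038,0.743,-0.09,0,0,0.133,0.7]
    - [0.038,0.743,-0.09,0,0,0.133,0.7]

```text
clock: 26.9
eef_pos: [550.3, 380.3, 227.7]
eef_rot: [-0.0, 0.28, 0.96, -0.001]
wrist_force: [0.4, 0.0, -0.4]
gripper_width: 0.849
grip_force: 0.0
```

Emit:
apply_moves:
  series:
    - [0,0,0,0,0,0,0.7]
    - [0,0,0,0,0,0,0.7]
    - [0,0,0,0,0,0,0.7]

```text
clock: 27.15
eef_pos: [550.4, 378.9, 229.0]
eef_rot: [0.0, 0.281, 0.96, 0.0]
wrist_force: [-0.3, 0.7, 0.8]
gripper_width: 0.849
grip_force: 0.0
```

```bash
python3 jars.py w9
```

```text
tcp [550.4 378.9 229. ] phi 57.4
cap 677 [122.   9.] [334.5 360.9  88. ] [328.2 362.6] [32. 40.]
cap 1541 [198.  76.] [425.3 388.9  88. ] [424.5 388.5] [47. 46.]
cap 1190 [257. 178.] [549.5 382.1  88. ] [550.8 381.5] [46. 46.]
```

Emit:
apply_moves:
  series:
    - [0,0.017,-0.27,0,0,0,0.7]
    - [0,0.017,-0.54,0,0,0,0.7]
    - [0,0.017,-0.8,0,0,0,0.7]
    - [0,0.017,-0.8,0,0,0,0.7]
    - [0,0.017,-0.9,0,0,0,0.7]

```text
clock: 27.62
eef_pos: [550.5, 382.5, 94.5]
eef_rot: [0.0, 0.28, 0.96, 0.0]
wrist_force: [0.2, 0.6, 0.7]
gripper_width: 0.85
grip_force: 0.0
```

Emit:
apply_moves:
  series:
    - [0,0,-0.12,0,0,0,0.7]
    - [0,0,-0.23,0,0,0,0.7]
    - [0,0,-0.23,0,0,0,0.7]
    - [0,0,-0.23,0,0,0,-1]
    - [0,0,-0.23,0,0,0,-1]

```text
clock: 28.03
eef_pos: [551.4, 383.4, 61.2]
eef_rot: [0.001, 0.279, 0.96, 0.001]
wrist_force: [-0.1, -0.1, 0.1]
gripper_width: 0.743
grip_force: 0.0
```

Emit:
apply_moves:
  series:
    - [0,0,0,0,0,0,-1]
    - [0,0,0,0,0,0,-1]
    - [0,0,0,0,0,0,-1]
    - [0,0,0,0,0,0,-1]
    - [0,0,0,0,0,0,-1]

```text
clock: 28.45
eef_pos: [550.2, 383.0, 59.7]
eef_rot: [0.0, 0.279, 0.96, 0.0]
wrist_force: [-0.6, 0.3, 2.8]
gripper_width: 0.466
grip_force: 25.0
```

Emit:
apply_moves:
  series:
    - [0,0,0.25,0,0,0,-1]
    - [0,0,0.5,0,0,0,-1]
    - [0,0,0.75,0,0,0,-1]
    - [0,0,1,0,0,0,-1]
    - [0,0,1,0,0,0,-1]

```text
clock: 28.87
eef_pos: [553.6, 385.2, 217.7]
eef_rot: [0.005, 0.279, 0.96, 0.005]
wrist_force: [0.7, 0.4, 0.3]
gripper_width: 0.472
grip_force: 25.0
```

Emit:
apply_moves:
  series:
    - [-0.02,-0.24,0.12,0,0,0,-1]
    - [-0.04,-0.48,0.12,0,0,0,-1]
    - [-0.06,-0.72,0.12,0,0,0,-1]
    - [-0.067,-0.96,0.12,0,0,0,-1]
    - [-0.067,-1,0.12,0,0,0,-1]

```text
clock: 29.28
eef_pos: [538.8, 227.5, 226.5]
eef_rot: [0.0, 0.281, 0.96, -0.002]
wrist_force: [-0.2, -0.3, -0.8]
gripper_width: 0.468
grip_force: 25.0
```

Emit:
apply_moves:
  series:
    - [-0.02,-0.24,0,0,0,0,-1]
    - [-0.04,-0.48,0,0,0,0,-1]
    - [-0.06,-0.72,0,0,0,0,-1]
    - [-0.067,-0.96,0,0,0,0,-1]
    - [-0.067,-1,0,0,0,0,-1]

```text
clock: 29.7
eef_pos: [529.2, 78.1, 226.3]
eef_rot: [0.0, 0.281, 0.96, -0.002]
wrist_force: [-0.0, -0.1, -1.9]
gripper_width: 0.467
grip_force: 25.0
```

Emit:
apply_moves:
  series:
    - [-0.02,-0.24,0,0,0,0,-1]
    - [-0.04,-0.48,0,0,0,0,-1]
    - [-0.06,-0.72,0,0,0,0,-1]
    - [-0.067,-0.8,0,0,0,0,-1]
    - [-0.067,-0.8,0,0,0,0,-1]

```text
clock: 30.12
eef_pos: [519.7, -39.1, 226.3]
eef_rot: [-0.0, 0.281, 0.96, -0.0]
wrist_force: [-0.4, 1.0, -0.5]
gripper_width: 0.471
grip_force: 25.0
```

Emit:
apply_moves:
  series:
    - [0,0,0,0,0,0,-1]
    - [0,0,0,0,0,0,-1]
    - [0,0,0,0,0,0,-1]
    - [0,0,0,0,0,0,-1]

```text
clock: 30.45
eef_pos: [519.9, -35.6, 226.8]
eef_rot: [-0.0, 0.278, 0.961, 0.0]
wrist_force: [-0.4, -0.9, -1.6]
gripper_width: 0.469
grip_force: 25.0
```

```bash
python3 hand.py w10
```

```text
tcp [519.9 -35.6 226.8] [-0.     0.278  0.961  0.   ]
3795 253.752634675488 mid [0.10058302 4.38678808] [-25.17675814 -24.25425308  17.54693077] [25.37792418 33.02782924 34.41070984]
[ 220  204   71   70 3752] [255.15031983 239.65724947] cap-tcp [ 0.26807718 -0.33643884 27.        ]
```

Emit:
apply_moves:
  series:
    - [0,-0.006,-0.2,0,0,0,-1]
    - [0,-0.006,-0.4,0,0,0,-1]
    - [0,-0.006,-0.56,0,0,0,-1]
    - [0,-0.006,-0.56,0,0,0,-1]
    - [0,-0.006,-0.56,0,0,0,-1]

```text
clock: 30.92
eef_pos: [519.0, -37.3, 142.2]
eef_rot: [-0.001, 0.278, 0.96, -0.0]
wrist_force: [0.7, 1.0, 0.1]
gripper_width: 0.465
grip_force: 25.0
```

Emit:
apply_moves:
  series:
    - [0,0,-0.1,0,0,0,-1]
    - [0,0,-0.2,0,0,0,-1]
    - [0,0,-0.3,0,0,0,-1]
    - [0,0,-0.36,0,0,0,-1]
    - [0,0,-0.36,0,0,0,-1]

```text
clock: 31.33
eef_pos: [519.7, -37.8, 88.7]
eef_rot: [-0.0, 0.279, 0.96, 0.0]
wrist_force: [-1.0, -0.1, -0.1]
gripper_width: 0.464
grip_force: 25.0
```

Emit:
apply_moves:
  series:
    - [0,0,-0.007,0,0,0,-1]
    - [0,0,-0.007,0,0,0,0.3]
    - [0,0,-0.007,0,0,0,0.3]
    - [0,0,-0.007,0,0,0,0.4]
    - [0,0,-0.007,0,0,0,0.4]

```text
clock: 31.75
eef_pos: [520.3, -38.1, 88.6]
eef_rot: [0.001, 0.279, 0.96, 0.0]
wrist_force: [0.2, 0.2, -0.3]
gripper_width: 0.692
grip_force: 0.0
```

Emit:
apply_moves:
  series:
    - [0,0,0.2,0,0,0,0.4]
    - [0,0,0.4,0,0,0,0.4]
    - [0,0,0.6,0,0,0,0.4]
    - [0,0,0.8,0,0,0,0.4]
    - [0,0,0.83,0,0,0,0.4]

```text
clock: 32.17
eef_pos: [523.0, -38.7, 218.1]
eef_rot: [0.005, 0.279, 0.96, 0.0]
wrist_force: [1.7, -1.2, 0.5]
gripper_width: 0.699
grip_force: 0.0
```

Emit:
apply_moves:
  series:
    - [0.3,0.04,0,0,0,0,0.4]
    - [0.653,0.08,0,0,0,0,0.4]
    - [0.653,0.08,0,0,0,0,0.4]
    - [0.653,0.08,0,0,0,0,0.4]
    - [0.653,0.08,0,0,0,0,0.4]

```text
clock: 32.58
eef_pos: [617.3, -25.9, 210.9]
eef_rot: [-0.001, 0.279, 0.96, -0.0]
wrist_force: [-0.3, -0.1, 0.1]
gripper_width: 0.702
grip_force: 0.0
```

```bash
python3 placed.py w11
```

```text
[616.4 -26.  211.3]
cap 1855 [522.0029558  -39.82806882] [46.22419161 46.97791872] 113.24638659802554
cup [519.43294361 -38.14223348  29.73009463]
```

Good. Turn −60° again for the last jar.

Emit:
apply_moves:
  series:
    - [0.012,0.006,-0.2,0,0,0,0.4]
    - [0.012,0.006,-0.42,0,0,0,0.4]
    - [0.012,0.006,-0.42,0,0,0,0.4]
    - [0.012,0.006,-0.42,0,0,0,-1]
    - [0.012,0.006,-0.42,0,0,0,-1]

```text
clock: 33.05
eef_pos: [619.5, -25.4, 151.0]
eef_rot: [0.001, 0.279, 0.96, 0.0]
wrist_force: [0.7, 0.5, 0.8]
gripper_width: 0.591
grip_force: 0.0
```

Emit:
apply_moves:
  series:
    - [0,0,0,0,0,0,-1]
    - [0,0,0,0,0,0,-1]
    - [0,0,0,0,0,0,-1]
    - [0,0,0,0,0,0,-1]

```text
clock: 33.38
eef_pos: [620.0, -26.3, 151.7]
eef_rot: [0.002, 0.279, 0.96, -0.001]
wrist_force: [-1.8, -2.8, 5.9]
gripper_width: 0.457
grip_force: 25.0
```

Emit:
apply_moves:
  series:
    - [0,0,0,0,0,-0.167,-1]
    - [0,0,0,0,0,-0.167,-1]
    - [0,0,0,0,0,-0.167,-1]
    - [0,0,0,0,0,-0.167,-1]
    - [0,0,0,0,0,-0.167,-1]

```text
clock: 33.8
eef_pos: [619.4, -27.6, 151.6]
eef_rot: [0.002, 0.521, 0.854, -0.002]
wrist_force: [-3.0, -5.2, 7.6]
gripper_width: 0.453
grip_force: 25.0
```

Emit:
apply_moves:
  series:
    - [0,0,0,0,0,-0.167,-1]
    - [0,0,0,0,0,-0.167,-1]
    - [0,0,0,0,0,-0.167,-1]
    - [0,0,0,0,0,-0.167,-1]
    - [0,0,0,0,0,-0.167,-1]

```text
clock: 34.22
eef_pos: [618.0, -28.0, 151.6]
eef_rot: [0.001, 0.724, 0.69, -0.002]
wrist_force: [-5.4, -5.5, 8.4]
gripper_width: 0.452
grip_force: 25.0
```

Emit:
apply_moves:
  series:
    - [0,0,0,0,0,0,-1]
    - [0,0,0,0,0,0,0.5]
    - [0,0,0,0,0,0,0.5]
    - [0,0,0,0,0,0,0.5]
    - [0,0,0,0,0,0,0.5]

```text
clock: 34.63
eef_pos: [619.9, -24.6, 149.4]
eef_rot: [0.0, 0.722, 0.692, 0.001]
wrist_force: [-0.4, 0.6, -0.2]
gripper_width: 0.701
grip_force: 0.0
```

Emit:
apply_moves:
  series:
    - [0,0,0.25,0,0,0,0.5]
    - [0,0,0.5,0,0,0,0.7]
    - [-0.25,0.2,0.75,0,0,0,0.7]
    - [-0.5,0.4,0.8,0,0,0,0.7]
    - [-0.6,0.5,0.8,0,0,0,0.7]

```text
clock: 35.05
eef_pos: [532.9, 48.1, 270.8]
eef_rot: [0.001, 0.723, 0.691, 0.002]
wrist_force: [0.2, 1.5, 0.2]
gripper_width: 0.846
grip_force: 0.0
```

Emit:
apply_moves:
  series:
    - [0,0,0,0,0,0,0.7]
    - [0,0,0,0,0,0,0.7]
    - [0,0,0,0,0,0,0.7]

```text
clock: 35.3
eef_pos: [532.5, 47.8, 268.7]
eef_rot: [0.001, 0.722, 0.692, 0.0]
wrist_force: [-0.5, 0.0, -0.5]
gripper_width: 0.852
grip_force: 0.0
```

```bash
python3 cup.py w12
```

```text
[532.7  47.3 268.3] [ 0.     0.722  0.691 -0.   ]
cup 454 [520.51151511 -39.31677066  29.70134116] ang 188.3292416132889 r 98.83095516999448
knob 130 [613.16237061 -24.7729105 ]
```

Emit:
apply_moves:
  series:
    - [-0.24,0.758,-0.09,0,0,0.11,0.7]
    - [-0.24,0.758,-0.09,0,0,0.11,0.7]
    - [-0.24,0.758,-0.09,0,0,0.11,0.7]
    - [-0.24,0.758,-0.09,0,0,0.11,0.7]
    - [-0.24,0.758,-0.09,0,0,0.11,0.7]

```text
clock: 35.77
eef_pos: [496.3, 162.0, 254.0]
eef_rot: [-0.0, 0.592, 0.806, -0.001]
wrist_force: [0.8, -0.5, 0.0]
gripper_width: 0.853
grip_force: 0.0
```

Emit:
apply_moves:
  series:
    - [-0.24,0.758,-0.09,0,0,0.11,0.7]
    - [-0.24,0.758,-0.09,0,0,0.11,0.7]
    - [-0.24,0.758,-0.09,0,0,0.11,0.7]
    - [-0.24,0.758,-0.09,0,0,0.11,0.7]
    - [-0.24,0.758,-0.09,0,0,0.11,0.7]

```text
clock: 36.18
eef_pos: [460.9, 274.8, 240.9]
eef_rot: [0.0, 0.446, 0.895, -0.001]
wrist_force: [0.2, -0.2, -0.0]
gripper_width: 0.85
grip_force: 0.0
```

Emit:
apply_moves:
  series:
    - [-0.24,0.758,-0.09,0,0,0.11,0.7]
    - [-0.24,0.758,-0.09,0,0,0.11,0.7]
    - [-0.24,0.758,-0.09,0,0,0.11,0.7]
    - [-0.24,0.758,-0.09,0,0,0.11,0.7]
    - [-0.24,0.758,-0.09,0,0,0.11,0.7]

```text
clock: 36.6
eef_pos: [425.4, 387.9, 227.6]
eef_rot: [0.0, 0.286, 0.958, -0.001]
wrist_force: [0.3, 0.3, -0.4]
gripper_width: 0.851
grip_force: 0.0
```

Emit:
apply_moves:
  series:
    - [0,0,0,0,0,0,0.7]
    - [0,0,0,0,0,0,0.7]
    - [0,0,0,0,0,0,0.7]

```text
clock: 36.85
eef_pos: [425.3, 387.0, 228.6]
eef_rot: [0.0, 0.287, 0.958, -0.0]
wrist_force: [-0.3, 0.0, 0.8]
gripper_width: 0.85
grip_force: 0.0
```

```bash
python3 jars.py w13
```

```text
tcp [425.3 387.  228.6] phi 56.7
cap 787 [191. 110.] [323.7 371.7  88. ] [320.4 365.6] [46. 46.]
cap 1203 [256. 178.] [423.3 388.9  88. ] [424.5 387.9] [46. 46.]
```

Emit:
apply_moves:
  series:
    - [-0.008,0.008,-0.27,0,0,0,0.7]
    - [-0.008,0.008,-0.54,0,0,0,0.7]
    - [-0.008,0.008,-0.8,0,0,0,0.7]
    - [-0.008,0.008,-0.8,0,0,0,0.7]
    - [-0.008,0.008,-0.9,0,0,0,0.7]

```text
clock: 37.32
eef_pos: [423.7, 389.6, 94.3]
eef_rot: [0.0, 0.286, 0.958, 0.0]
wrist_force: [0.5, 0.6, 1.1]
gripper_width: 0.85
grip_force: 0.0
```

Emit:
apply_moves:
  series:
    - [0,0,-0.12,0,0,0,0.7]
    - [0,0,-0.23,0,0,0,0.7]
    - [0,0,-0.23,0,0,0,0.7]
    - [0,0,-0.23,0,0,0,-1]
    - [0,0,-0.23,0,0,0,-1]

```text
clock: 37.73
eef_pos: [424.3, 390.6, 60.9]
eef_rot: [0.001, 0.285, 0.958, 0.001]
wrist_force: [0.8, -0.1, 0.4]
gripper_width: 0.742
grip_force: 0.0
```

Emit:
apply_moves:
  series:
    - [0,0,0,0,0,0,-1]
    - [0,0,0,0,0,0,-1]
    - [0,0,0,0,0,0,-1]
    - [0,0,0,0,0,0,-1]
    - [0,0,0,0,0,0,-1]

```text
clock: 38.15
eef_pos: [423.1, 390.1, 59.5]
eef_rot: [0.0, 0.285, 0.959, 0.0]
wrist_force: [0.3, -0.0, 2.2]
gripper_width: 0.466
grip_force: 25.0
```

Emit:
apply_moves:
  series:
    - [0,0,0.25,0,0,0,-1]
    - [0,0,0.5,0,0,0,-1]
    - [0,0,0.75,0,0,0,-1]
    - [0,0,1,0,0,0,-1]
    - [0,0,1,0,0,0,-1]

```text
clock: 38.57
eef_pos: [426.4, 392.8, 216.8]
eef_rot: [0.004, 0.285, 0.959, 0.006]
wrist_force: [1.3, 0.1, -1.3]
gripper_width: 0.468
grip_force: 25.0
```

Emit:
apply_moves:
  series:
    - [0.05,-0.22,0.12,0,0,0,-1]
    - [0.1,-0.44,0.12,0,0,0,-1]
    - [0.15,-0.66,0.12,0,0,0,-1]
    - [0.2,-0.88,0.12,0,0,0,-1]
    - [0.22,-0.95,0.12,0,0,0,-1]

```text
clock: 38.98
eef_pos: [455.9, 243.4, 226.2]
eef_rot: [0.0, 0.286, 0.958, -0.002]
wrist_force: [-0.3, 0.4, -1.8]
gripper_width: 0.469
grip_force: 25.0
```

Emit:
apply_moves:
  series:
    - [0.05,-0.22,0,0,0,0,-1]
    - [0.1,-0.44,0,0,0,0,-1]
    - [0.15,-0.66,0,0,0,0,-1]
    - [0.2,-0.88,0,0,0,0,-1]
    - [0.22,-0.95,0,0,0,0,-1]

```text
clock: 39.4
eef_pos: [489.4, 101.4, 226.2]
eef_rot: [0.0, 0.286, 0.958, -0.001]
wrist_force: [0.1, 0.2, -0.4]
gripper_width: 0.467
grip_force: 25.0
```

Emit:
apply_moves:
  series:
    - [0.05,-0.22,0,0,0,0,-1]
    - [0.1,-0.44,0,0,0,0,-1]
    - [0.15,-0.66,0,0,0,0,-1]
    - [0.2,-0.88,0,0,0,0,-1]
    - [0.21,-0.95,0,0,0,0,-1]

```text
clock: 39.82
eef_pos: [521.6, -41.0, 226.0]
eef_rot: [0.0, 0.286, 0.958, -0.001]
wrist_force: [0.3, -0.1, -1.0]
gripper_width: 0.467
grip_force: 25.0
```

Emit:
apply_moves:
  series:
    - [0,0,0,0,0,0,-1]
    - [0,0,0,0,0,0,-1]
    - [0,0,0,0,0,0,-1]
    - [0,0,0,0,0,0,-1]

```text
clock: 40.15
eef_pos: [519.9, -35.7, 226.7]
eef_rot: [-0.0, 0.284, 0.959, 0.0]
wrist_force: [0.1, 0.4, -0.4]
gripper_width: 0.467
grip_force: 25.0
```

```bash
python3 hand.py w14
```

```text
tcp [519.9 -35.7 226.7] [-0.     0.284  0.959  0.   ]
3799 253.78300684464372 mid [0.39005904 4.15609614] [-25.46590697 -24.65679557  17.22621698] [26.24602505 32.96898785 34.40130878]
[ 220  205   71   71 3756] [255.14909478 241.20766773] cap-tcp [ 1.11617524 -0.86912282 27.        ]
```

Emit:
apply_moves:
  series:
    - [0,-0.018,-0.2,0,0,0,-1]
    - [0,-0.018,-0.4,0,0,0,-1]
    - [0,-0.018,-0.56,0,0,0,-1]
    - [0,-0.018,-0.56,0,0,0,-1]
    - [0,-0.018,-0.56,0,0,0,-1]

```text
clock: 40.62
eef_pos: [519.4, -39.1, 142.2]
eef_rot: [-0.001, 0.284, 0.959, 0.0]
wrist_force: [0.7, -0.3, -0.3]
gripper_width: 0.467
grip_force: 25.0
```

Emit:
apply_moves:
  series:
    - [0,0,-0.1,0,0,0,-1]
    - [0,0,-0.2,0,0,0,-1]
    - [0,0,-0.3,0,0,0,-1]
    - [0,0,-0.36,0,0,0,-1]
    - [0,0,-0.36,0,0,0,-1]

```text
clock: 41.03
eef_pos: [520.2, -39.9, 88.7]
eef_rot: [-0.0, 0.285, 0.959, 0.0]
wrist_force: [0.8, 0.4, -1.3]
gripper_width: 0.467
grip_force: 25.0
```

Emit:
apply_moves:
  series:
    - [0,0,-0.007,0,0,0,-1]
    - [0,0,-0.007,0,0,0,0.3]
    - [0,0,-0.007,0,0,0,0.3]
    - [0,0,-0.007,0,0,0,0.4]
    - [0,0,-0.007,0,0,0,0.4]

```text
clock: 41.45
eef_pos: [520.9, -40.4, 88.5]
eef_rot: [0.001, 0.285, 0.959, 0.0]
wrist_force: [-0.7, 0.6, 0.1]
gripper_width: 0.691
grip_force: 0.0
```

Emit:
apply_moves:
  series:
    - [0,0,0.2,0,0,0,0.4]
    - [0,0,0.4,0,0,0,0.4]
    - [0,0,0.6,0,0,0,0.4]
    - [0,0,0.8,0,0,0,0.4]
    - [0,0,1,0,0,0,0.4]

```text
clock: 41.87
eef_pos: [520.1, -40.2, 239.6]
eef_rot: [0.0, 0.285, 0.959, 0.0]
wrist_force: [0.1, 0.6, 0.0]
gripper_width: 0.7
grip_force: 0.0
```

Emit:
apply_moves:
  series:
    - [-0.2,0,0.2,0,0,-0.03,0]
    - [-0.4,0,0.33,0,0,-0.07,0]
    - [-0.5,-0.1,0.33,0,0,-0.1,0]
    - [-0.5,-0.1,0.33,0,0,-0.14,0]
    - [-0.5,-0.1,0.33,0,0,-0.15,0]

```text
clock: 42.28
eef_pos: [444.6, -55.7, 288.7]
eef_rot: [0.002, 0.503, 0.864, 0.0]
wrist_force: [1.3, -0.3, -0.3]
gripper_width: 0.499
grip_force: 0.0
```

Run:
```python
from h import *
s=bot.get_state();print(s["eef_pos"].round(1),s["eef_rot"].round(3))
p,C,cal=wshot("w15");save("w15",p);z=C[...,2]
m=(z>108)&(z<122)&(np.hypot(C[...,0]-520,C[...,1]+39)<45);P=C[m][:,:2];print("cap",m.sum(),(P.min(0)+P.max(0))/2,P.max(0)-P.min(0),np.median(C[m][:,2]))
p,d=bot.camera("top");C=cloud("top",d);z=C[...,2]
m=(z>38)&(z<55)&(C[...,1]<-250)&(C[...,1]>-480)&(C[...,0]>300)&(C[...,0]<520)
print("handle",m.sum(),cv2.minAreaRect(C[m][:,:2].astype(np.float32)))
m=((z>8)&(z<18)&(C[...,1]<-250)&(C[...,1]>-550)&(C[...,0]>300)&(C[...,0]<530)).astype(np.uint8)
n,l,st,ce=cv2.connectedComponentsWithStats(m);i=1+np.argmax(st[1:,4]);print("cover",cv2.minAreaRect(C[l==i][:,:2].astype(np.float32)))
```

```text
[444.6 -55.7 288.7] [0.002 0.503 0.864 0.   ]
cap 964 [523.84561993 -41.79648973] [47.1386557  46.62316238] 113.11677241174368
handle 97 ((451.1165466308594, -368.7420349121094), (67.27604675292969, 13.78877067565918), 83.20928192138672)
cover ((451.18829345703125, -370.1778564453125), (141.6312713623047, 126.07096862792969), 83.43144989013672)
```

View pics/w15.png

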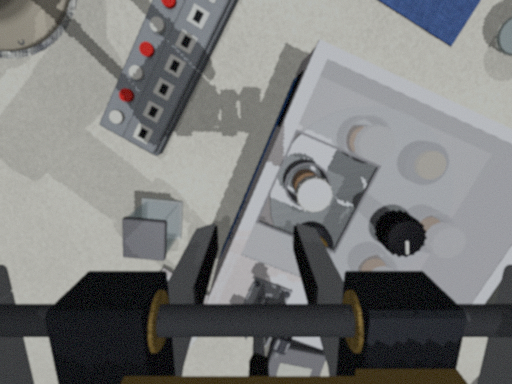

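Emit:
apply_moves:
  series:
    - [0.02,-0.27,0,0,0,-0.04,0]
    - [0.02,-0.54,0,0,0,-0.07,0]
    - [0.02,-0.8,0,0,0,-0.1,0]
    - [0.02,-1,0,0,0,-0.12,0]
    - [0.02,-1,0,0,0,-0.12,0]

```text
clock: 42.8
eef_pos: [448.6, -210.7, 286.4]
eef_rot: [0.001, 0.656, 0.755, -0.001]
wrist_force: [0.1, 0.5, 0.2]
gripper_width: 0.497
grip_force: 0.0
```

Emit:
apply_moves:
  series:
    - [0.02,-0.27,0,0,0,-0.04,0]
    - [0.02,-0.54,0,0,0,-0.07,0]
    - [0.02,-0.8,-0.2,0,0,-0.082,0]
    - [0.02,-1,-0.4,0,0,-0.082,0]
    - [0.02,-1,-0.5,0,0,-0.082,0]

```text
clock: 43.22
eef_pos: [451.0, -359.3, 209.6]
eef_rot: [0.0, 0.746, 0.666, -0.001]
wrist_force: [0.0, 0.0, 0.5]
gripper_width: 0.503
grip_force: 0.0
```

Emit:
apply_moves:
  series:
    - [0.016,-0.09,0,0,0,0,0]
    - [0.016,-0.09,0,0,0,0,0]
    - [0.016,-0.09,0,0,0,0,0]
    - [0.016,-0.09,0,0,0,0,0]

```text
clock: 43.55
eef_pos: [454.8, -368.5, 214.2]
eef_rot: [0.002, 0.745, 0.667, 0.0]
wrist_force: [-0.2, 0.2, 0.4]
gripper_width: 0.5
grip_force: 0.0
```

```bash
cat > cov.py <<'E'
from h import *
import sys
s=bot.get_state();q=s["eef_rot"];print(s["eef_pos"].round(1),"phi",np.degrees(np.arctan2(q[2]**2-q[1]**2,2*q[1]*q[2])).round(2))
p,C,cal=wshot(sys.argv[1]);save(sys.argv[1],p);z=C[...,2]
m=((z>42)&(z<53)&(np.hypot(C[...,0]-452,C[...,1]+369)<60)).astype(np.uint8)
n,l,st,ce=cv2.connectedComponentsWithStats(m);i=1+np.argmax(st[1:,4])
print("handle",st[i],onz("wrist",ce[i],47,cal).round(1),cv2.minAreaRect(C[l==i][:,:2].astype(np.float32)))
m=((z>8)&(z<19)&(np.hypot(C[...,0]-452,C[...,1]+369)<110)).astype(np.uint8)
n,l,st,ce=cv2.connectedComponentsWithStats(m);i=1+np.argmax(st[1:,4]);print("cover",st[i],cv2.minAreaRect(C[l==i][:,:2].astype(np.float32)))
E
python3 cov.py w16
```

```text
[ 454.8 -368.5  214.2] phi -6.39
handle [248 149  12  55 580] [ 454.2 -368.5   47. ] ((453.74859619140625, -370.5841064453125), (68.36761474609375, 13.77828311920166), 83.75646209716797)
cover [ 205  118   98  103 9036] ((454.0477294921875, -370.2229919433594), (138.19659423828125, 126.0656967163086), 83.58222198486328)
```

Emit:
apply_moves:
  series:
    - [-0.004,-0.009,-0.27,0,0,0,0]
    - [-0.004,-0.009,-0.54,0,0,0,0]
    - [-0.004,-0.009,-0.8,0,0,0,0]
    - [-0.004,-0.009,-0.9,0,0,0,0]
    - [-0.004,-0.009,-1,0,0,0,0]
  squeeze: 35

```text
clock: 44.02
eef_pos: [453.0, -368.6, 61.5]
eef_rot: [-0.0, 0.745, 0.667, 0.0]
wrist_force: [0.6, 0.1, 0.6]
gripper_width: 0.5
grip_force: 0.0
```

Emit:
apply_moves:
  series:
    - [0,0,-0.1,0,0,0,0]
    - [0,0,-0.2,0,0,0,0]
    - [0,0,-0.29,0,0,0,0]
    - [0,0,-0.29,0,0,0,0]
    - [0,0,-0.29,0,0,0,-1]

```text
clock: 44.43
eef_pos: [453.7, -369.6, 19.6]
eef_rot: [0.0, 0.745, 0.667, 0.0]
wrist_force: [0.4, -0.2, 0.3]
gripper_width: 0.465
grip_force: 0.0
```

Emit:
apply_moves:
  series:
    - [0,0,0,0,0,0,-1]
    - [0,0,0,0,0,0,-1]
    - [0,0,0,0,0,0,-1]
    - [0,0,0,0,0,0,-1]
    - [0,0,0,0,0,0,-1]

```text
clock: 44.85
eef_pos: [453.3, -370.4, 19.4]
eef_rot: [0.001, 0.746, 0.666, -0.0]
wrist_force: [-1.0, -0.2, 3.4]
gripper_width: 0.141
grip_force: 35.0
```

Run:
```python
from h import *
for n in("w1","w4","w8","w12"):
    f=np.load(n+".npz");cal={k:f[k] for k in("K","eye","rotation")}
    C=cloud("wrist",f["d"],cal);z=C[...,2]
    uv=None
    m=((z>122)&(z<146)).astype(np.uint8)
    hole=((z<122)&(np.hypot(C[...,0]-520,C[...,1]+38)<95)).astype(np.uint8)
    N,l,st,ce=cv2.connectedComponentsWithStats(hole);i=1+np.argmax(st[1:,4])
    ct=max(cv2.findContours((l==i).astype(np.uint8),cv2.RETR_EXTERNAL,cv2.CHAIN_APPROX_NONE)[0],key=cv2.contourArea)[:,0]
    W=np.array([onz("wrist",q,134,cal)[:2] for q in ct],np.float32)
    print(n,st[i],cv2.minAreaRect(W))
```

```text
w1 [ 215  129   99  103 8071] ((519.2670288085938, -35.5514030456543), (101.68264770507812, 112.45036315917969), 6.917041301727295)
w4 [ 194  204   88   85 6133] ((519.6334838867188, -32.756168365478516), (101.80287170410156, 107.6965560913086), 7.298593044281006)
w8 [ 203  192  106  109 6103] ((520.8676147460938, -34.524044036865234), (101.59162902832031, 111.19322204589844), 6.9599761962890625)
w12 [ 196  199   99   98 6211] ((520.3995361328125, -34.253631591796875), (101.58555603027344, 110.7252426147461), 6.942062854766846)
```

Emit:
apply_moves:
  series:
    - [0,0,0.15,0,0,0,-1]
    - [0,0,0.35,0,0,0,-1]
    - [0,0,0.55,0,0,0,-1]
    - [-0.1,0,0.75,0,0,0,-1]
    - [-0.2,0,0.95,0,0,0,-1]

```text
clock: 45.27
eef_pos: [422.8, -369.7, 162.1]
eef_rot: [-0.0, 0.746, 0.666, 0.0]
wrist_force: [-0.1, -1.6, -2.1]
gripper_width: 0.141
grip_force: 35.0
```

Emit:
apply_moves:
  series:
    - [-0.15,0,0.15,0,0,0,-1]
    - [-0.29,0.03,0.3,0,0,0,-1]
    - [-0.29,0.2,0.45,0,0,0.02,-1]
    - [-0.29,0.4,0.45,0,0,0.04,-1]
    - [-0.29,0.6,0.45,0,0,0.074,-1]

```text
clock: 45.68
eef_pos: [379.6, -280.1, 230.1]
eef_rot: [0.002, 0.663, 0.749, 0.0]
wrist_force: [1.0, 0.5, -2.7]
gripper_width: 0.141
grip_force: 35.0
```

Emit:
apply_moves:
  series:
    - [0,0.22,0,0,0,0,-1]
    - [0,0.44,0,0,0,0,-1]
    - [0,0.66,0,0,0,0,-1]
    - [0,0.88,0,0,0,0,-1]
    - [0,1,0,0,0,0,-1]

```text
clock: 46.1
eef_pos: [378.3, -126.5, 228.5]
eef_rot: [-0.001, 0.663, 0.749, 0.001]
wrist_force: [-1.1, 0.3, -1.7]
gripper_width: 0.14
grip_force: 35.0
```

Emit:
apply_moves:
  series:
    - [0,0.2,0,0,0,0,-1]
    - [0,0.4,0,0,0,0,-1]
    - [0,0.6,0,0,0,0,-1]
    - [0,0.62,0,0,0,0,-1]
    - [0,0.62,0,0,0,0,-1]

```text
clock: 46.52
eef_pos: [379.0, -35.8, 228.6]
eef_rot: [-0.0, 0.662, 0.749, -0.0]
wrist_force: [-0.0, 0.6, -1.8]
gripper_width: 0.138
grip_force: 35.0
```

Emit:
apply_moves:
  series:
    - [0,0,0,0,0,0,-1]
    - [0,0,0,0,0,0,-1]
    - [0,0,0,0,0,0,-1]

```text
clock: 46.77
eef_pos: [379.7, -38.2, 228.6]
eef_rot: [0.0, 0.664, 0.748, -0.0]
wrist_force: [0.2, 0.3, -2.3]
gripper_width: 0.142
grip_force: 35.0
```

Run:
```python
from h import *
s=bot.get_state();t=s["eef_pos"];q=s["eef_rot"];print(t.round(1),"phi",np.degrees(np.arctan2(q[2]**2-q[1]**2,2*q[1]*q[2])).round(2),s["gripper_width"],s["grip_force"])
p,C,cal=wshot("w17");save("w17",p);z=C[...,2];print(q)
m=((abs(z-t[2]+6)<8)&(np.hypot(C[...,0]-t[0],C[...,1]-t[1])<100)).astype(np.uint8)
n,l,st,ce=cv2.connectedComponentsWithStats(m);i=1+np.argmax(st[1:,4]);P=C[l==i];print("cover",st[i],cv2.minAreaRect(P[:,:2].astype(np.float32)))
A=np.c_[P[:,:2]-t[:2],np.ones(len(P))];print("plane",np.linalg.lstsq(A,P[:,2],rcond=None)[0])
```

```text
[379.7 -38.2 228.6] phi 6.76 0.14225068460644175 34.99944269657135
[ 6.81751139e-05  6.64218401e-01  7.47538531e-01 -2.35680466e-04]
cover [  161   121   190   150 22160] ((378.86090087890625, -23.780132293701172), (126.51658630371094, 109.91368103027344), 6.614965438842773)
plane [-1.85853177e-04  4.85283466e-04  2.20516432e+02]
```

View pics/w17.png

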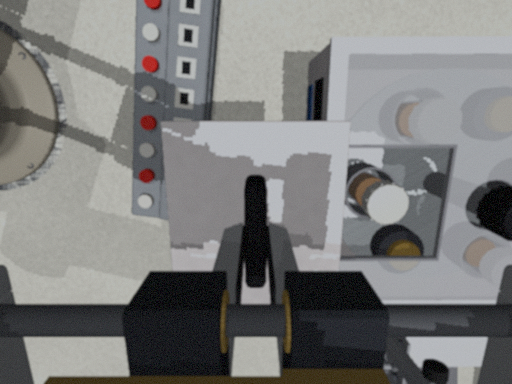

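Emit:
apply_moves:
  series:
    - [0.22,0.007,0,0,0,0.001,-1]
    - [0.44,0.007,0,0,0,0.001,-1]
    - [0.66,0.007,0,0,0,0.001,-1]
    - [0.85,0.007,0,0,0,0.001,-1]
    - [0.935,0.007,0,0,0,0.001,-1]

```text
clock: 47.23
eef_pos: [523.6, -37.3, 227.9]
eef_rot: [0.001, 0.663, 0.749, 0.0]
wrist_force: [0.8, -0.5, -2.9]
gripper_width: 0.141
grip_force: 35.0
```

Emit:
apply_moves:
  series:
    - [0,0,0,0,0,0,-1]
    - [0,0,0,0,0,0,-1]
    - [0,0,-0.15,0,0,0,-1]
    - [0,0,-0.3,0,0,0,-1]
    - [0,0,-0.42,0,0,0,-1]

```text
clock: 47.65
eef_pos: [517.2, -36.2, 165.0]
eef_rot: [-0.001, 0.663, 0.749, -0.001]
wrist_force: [-0.5, 1.0, -2.1]
gripper_width: 0.142
grip_force: 35.0
```

Emit:
apply_moves:
  series:
    - [0,0,0,0,0,0,-1]
    - [0,0,0,0,0,0,-1]
    - [0,0,0,0,0,0,-1]

```text
clock: 47.9
eef_pos: [519.7, -36.3, 167.2]
eef_rot: [0.001, 0.663, 0.749, 0.0]
wrist_force: [-0.2, -0.7, -1.1]
gripper_width: 0.14
grip_force: 35.0
```

Emit:
apply_moves:
  series:
    - [0,-0.003,-0.05,0,0,0,-1]
    - [0,-0.003,-0.08,0,0,0,-1]
    - [0,-0.003,-0.11,0,0,0,-1]
    - [0,-0.003,-0.14,0,0,0,-1]
    - [0,-0.003,-0.14,0,0,0,-1]

```text
clock: 48.32
eef_pos: [519.9, -36.5, 144.6]
eef_rot: [0.0, 0.662, 0.749, 0.0]
wrist_force: [0.8, -0.4, 0.3]
gripper_width: 0.141
grip_force: 35.0
```

Emit:
apply_moves:
  series:
    - [0,0,0,0,0,0,-1]
    - [0,0,0,0,0,0,-1]

```text
clock: 48.48
eef_pos: [519.9, -36.5, 144.6]
eef_rot: [0.0, 0.662, 0.749, -0.0]
wrist_force: [0.1, -0.8, -0.8]
gripper_width: 0.141
grip_force: 35.0
```

Emit:
apply_moves:
  series:
    - [0,0,0,0,0,0,-0.3]
    - [0,0,0,0,0,0,-0.3]
    - [0,0,0,0,0,0,-0.3]
    - [0,0,0,0,0,0,-0.3]
    - [0,0,0.2,0,0,0,-0.3]

```text
clock: 48.9
eef_pos: [515.7, -35.7, 170.1]
eef_rot: [-0.005, 0.662, 0.749, -0.003]
wrist_force: [0.2, -0.5, 0.1]
gripper_width: 0.35
grip_force: 0.0
```

Emit:
apply_moves:
  series:
    - [0,0,0.25,0,0,0,-0.3]
    - [0,0,0.5,0,0,0,-0.3]
    - [-0.2,0,0.75,0,0,0,-1]
    - [-0.45,0,1,0,0,0,-1]
    - [-0.7,0,1,0,0,0,-1]

```text
clock: 49.32
eef_pos: [427.0, -37.2, 326.3]
eef_rot: [0.004, 0.662, 0.749, 0.002]
wrist_force: [0.5, -1.1, 0.4]
gripper_width: 0.169
grip_force: 0.0
```

Emit:
apply_moves:
  series:
    - [0,0.2,0.2,0,0,0,-1]
    - [0,0.4,0.2,0,0,0,-1]
    - [0,0.6,0.2,0,0,0,-1]
    - [0,0.6,0.2,0,0,0,-1]
    - [0,0.6,0.2,0,0,0,-1]

```text
clock: 49.73
eef_pos: [424.1, 54.3, 352.6]
eef_rot: [0.0, 0.661, 0.75, 0.0]
wrist_force: [-0.2, -0.8, 0.1]
gripper_width: 0.005
grip_force: 0.0
```

Run:
```python
from h import *
p,d=bot.camera("top");C=cloud("top",d);z=C[...,2];save("t4",cv2.convertScaleAbs(cv2.resize(p[120:250,200:373],(798,600),interpolation=cv2.INTER_CUBIC),alpha=1.6))
m=((z>132)&(z<146)&(abs(C[...,0]-519)<80)&(abs(C[...,1]+37)<90))
m2=(z>158)&(z<186)&(np.hypot(C[...,0]-519,C[...,1]+37)<60)
print("handle",m2.sum(),C[m2].mean(0),cv2.minAreaRect(C[m2][:,:2].astype(np.float32)))
m=(z>134)&(z<145)&(abs(C[...,0]-519)<50)&(abs(C[...,1]+37)<55);P=C[m]
print(m.sum(),np.linalg.lstsq(np.c_[P[:,:2]-[519,-37],np.ones(len(P))],P[:,2],rcond=None)[0])
m=(z>190)&(C[...,0]>470)&(C[...,0]<600)&(C[...,1]<-80)&(C[...,1]>-300)
P=C[m];print("clamp",m.sum())
for lo,hi in((190,220),(220,250),(250,280),(280,310)):
    Q=P[(P[:,2]>lo)&(P[:,2]<=hi)]
    if len(Q):print(lo,len(Q),Q.min(0).round(),Q.max(0).round())
```

```text
handle 122 [517.92533161 -36.38600024 172.81924952] ((518.435302734375, -36.261112213134766), (14.119294166564941, 69.59095764160156), 6.366458892822266)
1069 [ 2.61513766e-03 -3.84712019e-03  1.39886312e+02]
clamp 167
190 5 [ 533. -214.  194.] [ 540. -183.  219.]
220 82 [ 521. -221.  221.] [ 546. -133.  250.]
250 36 [ 525. -221.  250.] [ 548. -138.  277.]
280 44 [ 531. -227.  280.] [ 550. -211.  290.]
```

View pics/t4.png

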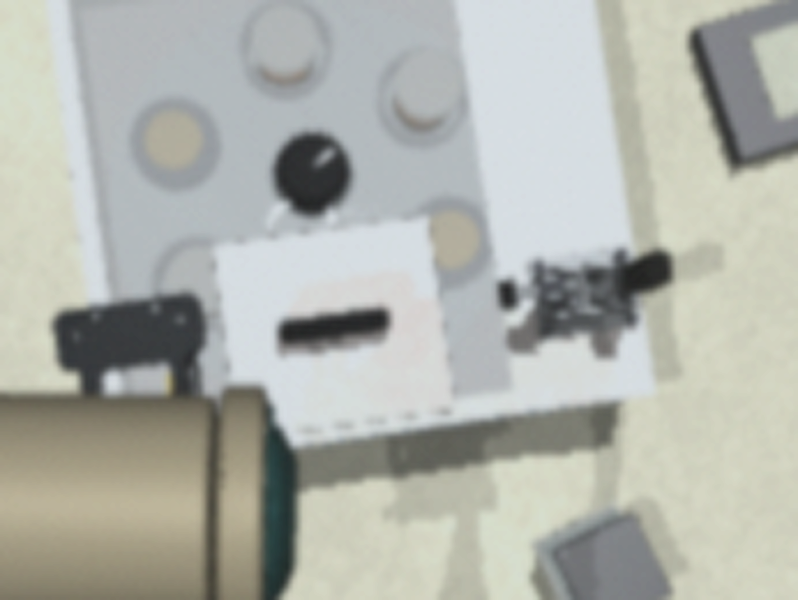

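Emit:
apply_moves:
  series:
    - [0.09,-0.2,0,0,0,0,-1]
    - [0.18,-0.4,0,0,0,0,-1]
    - [0.27,-0.6,0,0,0,0,-1]
    - [0.38,-0.807,0,0,0,0,-1]
    - [0.38,-0.807,0,0,0,0,-1]

```text
clock: 50.2
eef_pos: [483.7, -74.3, 350.6]
eef_rot: [0.001, 0.665, 0.747, -0.002]
wrist_force: [-0.1, 0.9, -0.0]
gripper_width: -0.0
grip_force: 0.0
```

Emit:
apply_moves:
  series:
    - [0.09,-0.2,0,0,0,0,-1]
    - [0.18,-0.4,0,0,0,0,-1]
    - [0.27,-0.6,0,0,0,0,-1]
    - [0.38,-0.807,0,0,0,0,-1]
    - [0.38,-0.807,0,0,0,0,-1]

```text
clock: 50.62
eef_pos: [540.1, -195.2, 349.7]
eef_rot: [0.0, 0.665, 0.747, -0.002]
wrist_force: [0.3, 0.7, -1.5]
gripper_width: 0.005
grip_force: 0.0
```

Emit:
apply_moves:
  series:
    - [0,0,0,0,0,0,-1]
    - [0,0,0,0,0,0,-1]
    - [0,0,0,0,0,0,-1]

```text
clock: 50.87
eef_pos: [537.6, -187.9, 352.6]
eef_rot: [-0.0, 0.662, 0.749, 0.0]
wrist_force: [0.3, 0.8, 0.3]
gripper_width: 0.007
grip_force: 0.0
```

Run:
```python
from h import *
s=bot.get_state();t=s["eef_pos"];print(t.round(1))
p,C,cal=wshot("w18");save("w18",p);z=C[...,2]
m=(z>150)&(C[...,0]>490)&(C[...,0]<600)&(C[...,1]<-80)&(C[...,1]>-300)&(z<300)
P=C[m]
for lo in range(150,300,15):
    Q=P[(P[:,2]>lo)&(P[:,2]<=lo+15)]
    if len(Q)>3:print(lo,len(Q),Q.min(0).round(),Q.max(0).round())
```

```text
[ 537.6 -187.9  352.6]
150 150 [ 520. -224.  150.] [ 558. -165.  165.]
165 405 [ 520. -227.  165.] [ 559. -166.  180.]
180 38 [ 530. -214.  180.] [ 549. -188.  194.]
195 10 [ 537. -214.  196.] [ 547. -213.  199.]
210 66 [ 532. -215.  210.] [ 552. -210.  224.]
225 152 [ 523. -217.  226.] [ 551. -133.  240.]
240 607 [ 525. -216.  240.] [ 551. -132.  255.]
255 98 [ 532. -217.  255.] [ 552. -211.  270.]
270 112 [ 532. -217.  270.] [ 551. -211.  285.]
```

View pics/w18.png

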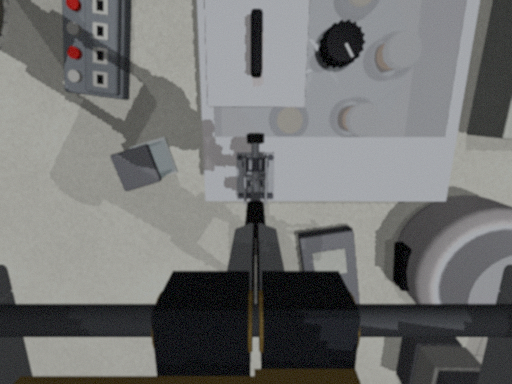

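Emit:
apply_moves:
  series:
    - [0,0,-0.2,0,0,0,-1]
    - [0,0,-0.4,0,0,0,-1]
    - [0,0,-0.547,0,0,0,-1]
    - [0,0,-0.547,0,0,0,-1]
    - [0,0,-0.547,0,0,0,-1]

```text
clock: 51.33
eef_pos: [537.6, -187.4, 270.3]
eef_rot: [-0.001, 0.662, 0.75, -0.0]
wrist_force: [-0.5, -0.0, 0.0]
gripper_width: 0.003
grip_force: 0.0
```

Emit:
apply_moves:
  series:
    - [0.012,-0.1,0,0,0,0,-1]
    - [0.02,-0.165,0,0,0,0,-1]
    - [0.029,-0.23,-0.01,0,0,0,-1]
    - [0.037,-0.298,-0.02,0,0,0,-1]
    - [0.037,-0.298,-0.02,0,0,0,-1]

```text
clock: 51.75
eef_pos: [544.3, -236.2, 267.1]
eef_rot: [0.001, 0.663, 0.748, -0.0]
wrist_force: [0.3, 0.3, -0.5]
gripper_width: 0.005
grip_force: 0.0
```

Emit:
apply_moves:
  series:
    - [0.008,-0.066,-0.02,0,0,0,-1]
    - [0.016,-0.13,-0.05,0,0,0,-1]
    - [0.024,-0.198,-0.08,0,0,0,-1]
    - [0.034,-0.28,-0.14,0,0,0,-1]
    - [0.044,-0.36,-0.21,0,0,0,-1]

```text
clock: 52.17
eef_pos: [550.7, -288.7, 235.1]
eef_rot: [0.0, 0.662, 0.749, -0.0]
wrist_force: [-0.4, -0.5, -0.1]
gripper_width: 0.008
grip_force: 0.0
```

Emit:
apply_moves:
  series:
    - [0.008,-0.06,-0.09,0,0,0,-1]
    - [0.015,-0.119,-0.177,0,0,0,-1]
    - [0.018,-0.145,-0.23,0,0,0,-1]
    - [0.02,-0.159,-0.28,0,0,0,-1]
    - [0.02,-0.159,-0.28,0,0,0,-1]

```text
clock: 52.58
eef_pos: [552.5, -311.0, 191.4]
eef_rot: [-0.002, 0.663, 0.749, -0.0]
wrist_force: [-0.6, 0.1, -0.8]
gripper_width: 0.007
grip_force: 0.0
```

Emit:
apply_moves:
  series:
    - [0,-0.01,-0.05,0,0,0,-1]
    - [0,-0.013,-0.1,0,0,0,-1]
    - [0,-0.013,-0.1,0,0,0,-1]
    - [0,-0.013,-0.1,0,0,0,-1]

```text
clock: 52.92
eef_pos: [553.3, -312.6, 178.5]
eef_rot: [-0.0, 0.662, 0.749, 0.0]
wrist_force: [0.7, -0.3, -0.4]
gripper_width: 0.006
grip_force: 0.0
```

Run:
```python
from h import *
s=bot.get_state();print(s["eef_pos"].round(1),s["wrist_force"].round(1))
p,d=bot.camera("scene");save("s2",cv2.resize(p[120:290,120:330],(740,600),interpolation=cv2.INTER_CUBIC))
```

```text
[ 553.3 -312.6  178.5] [ 0.7 -0.3 -0.4]
```

View pics/s2.png

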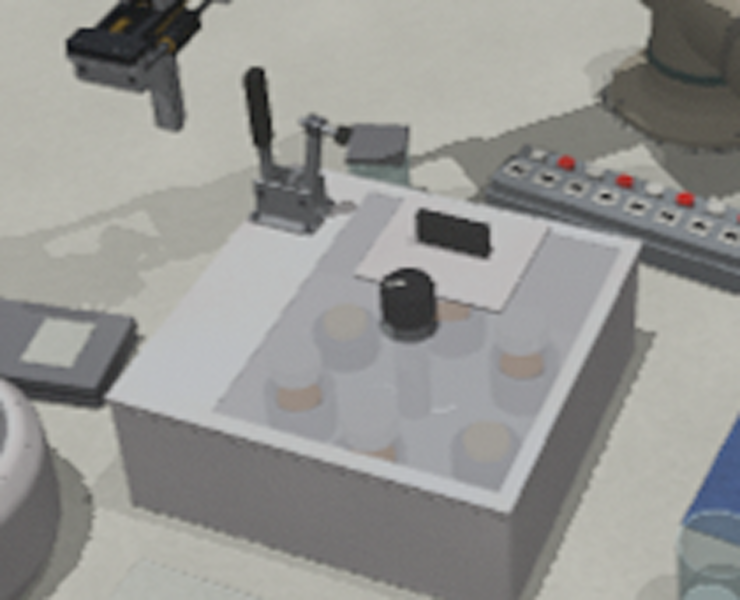

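Emit:
apply_moves:
  series:
    - [0,0,0.27,0,0,0,-1]
    - [0,0,0.54,0,0,0,-1]
    - [0,0,0.81,0,0,0,-1]
    - [0,0,1,0,0,0,-1]
    - [-0.02,0.16,1,0,0,0,-1]

```text
clock: 53.38
eef_pos: [553.4, -294.0, 336.1]
eef_rot: [0.008, 0.664, 0.748, -0.0]
wrist_force: [0.6, 0.9, -0.1]
gripper_width: 0.005
grip_force: 0.0
```

Emit:
apply_moves:
  series:
    - [-0.027,0.22,0,0,0,0,-1]
    - [-0.054,0.44,0,0,0,0,-1]
    - [-0.085,0.67,0,0,0,0,-1]
    - [-0.085,0.67,0,0,0,0,-1]
    - [-0.085,0.67,0,0,0,0,-1]

```text
clock: 53.8
eef_pos: [537.7, -187.1, 330.2]
eef_rot: [0.001, 0.661, 0.75, 0.0]
wrist_force: [0.1, -0.9, 0.8]
gripper_width: 0.005
grip_force: 0.0
```

Emit:
apply_moves:
  series:
    - [0,0,-0.2,0,0,0,-1]
    - [0,0,-0.4,0,0,0,-1]
    - [0,0,-0.43,0,0,0,-1]
    - [0,0,-0.43,0,0,0,-1]

```text
clock: 54.13
eef_pos: [536.7, -189.1, 262.4]
eef_rot: [-0.002, 0.663, 0.749, -0.001]
wrist_force: [-0.4, 0.1, -0.3]
gripper_width: 0.006
grip_force: 0.0
```

Emit:
apply_moves:
  series:
    - [0.01,-0.08,0,0,0,0,-1]
    - [0.02,-0.16,0,0,0,0,-1]
    - [0.027,-0.22,0,0,0,0,-1]
    - [0.027,-0.22,0,0,0,0,-1]

```text
clock: 54.47
eef_pos: [542.8, -225.0, 265.2]
eef_rot: [0.002, 0.663, 0.748, -0.0]
wrist_force: [-0.5, -0.3, -0.4]
gripper_width: 0.005
grip_force: 0.0
```

Run:
```python
from h import *
s=bot.get_state();print(s["eef_pos"].round(1),s["wrist_force"].round(1))
p,d=bot.camera("scene");a=cv2.resize(p[120:210,150:270],(400,300),interpolation=cv2.INTER_CUBIC)
q,C,cal=wshot("w19");b=cv2.resize(q,(400,300))
save("s3",np.hstack([a,b]))
```

```text
[ 542.8 -225.   265.2] [-0.5 -0.3 -0.4]
```

View pics/s3.png

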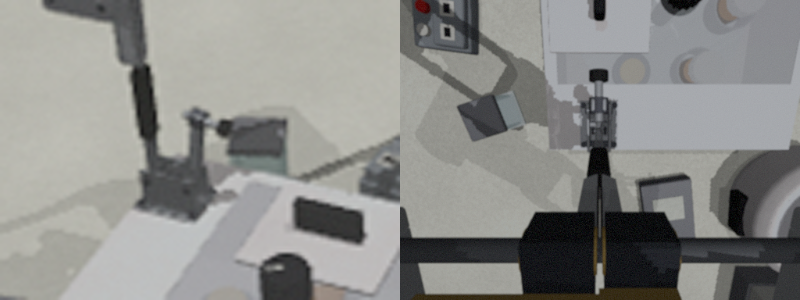

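```bash
cat > lev.py <<'E'
from h import *
s=bot.get_state();print(s["eef_pos"].round(1),s["wrist_force"].round(1))
p,d=bot.camera("scene");C=cloud("scene",d);z=C[...,2]
m=(C[...,0]>505)&(C[...,0]<585)&(C[...,1]>-350)&(C[...,1]<-150)&(z>175)
P=C[m];V=p[m].mean(1)
for lo in range(175,340,10):
    k=(P[:,2]>lo)&(P[:,2]<=lo+10);Q=P[k]
    if len(Q):print(lo,len(Q),"y",np.percentile(Q[:,1],[0,25,50,75,100]).round(),"x",np.percentile(Q[:,0],[0,50,100]).round(),"dark",(V[k]<45).mean().round(2))
E
python3 lev.py
```

```text
[ 542.1 -222.7  264.8] [-0.3 -0.5 -0.7]
175 37 y [-223. -213. -188. -174. -165.] x [529. 542. 557.] dark 0.0
185 26 y [-223. -214. -181. -168. -166.] x [530. 543. 550.] dark 0.0
195 20 y [-223. -215. -172. -167. -163.] x [530. 543. 551.] dark 0.0
205 21 y [-223. -214. -170. -164. -162.] x [532. 544. 553.] dark 0.1
215 32 y [-222. -214. -210. -165. -158.] x [534. 546. 554.] dark 0.41
225 29 y [-224. -213. -209. -165. -156.] x [531. 543. 555.] dark 0.28
235 43 y [-222. -213. -177. -158. -150.] x [532. 543. 555.] dark 0.35
245 31 y [-228. -214. -211. -165. -155.] x [531. 543. 553.] dark 0.42
255 16 y [-225. -217. -213. -212. -211.] x [535. 548. 553.] dark 0.69
265 17 y [-224. -217. -214. -213. -207.] x [536. 550. 555.] dark 0.88
275 23 y [-227. -220. -216. -212. -209.] x [531. 549. 555.] dark 0.7
285 12 y [-222. -215. -214. -213. -209.] x [538. 546. 553.] dark 0.17
295 27 y [-227. -221. -216. -213. -210.] x [529. 554. 560.] dark 0.0
305 27 y [-230. -222. -216. -213. -210.] x [533. 554. 559.] dark 0.0
315 26 y [-231. -221. -215. -213. -208.] x [528. 554. 560.] dark 0.0
325 30 y [-230. -222. -216. -213. -210.] x [528. 552. 558.] dark 0.0
335 24 y [-228. -220. -215. -213. -211.] x [530. 553. 558.] dark 0.0
```

Run:
```python
from h import *
c=bot.calibration("scene");K=np.array(c["K"]);R=q2R(c["rotation"])
def pr(X):
    v=R.T@(np.array(X)-c["eye"]);v=v*[1,-1,-1];u=K@v;return u[:2]/u[2]
for X in([553.3,-312.6,178.5],[553.3,-312.6,198.5],[542,-214,286],[542,-214,208]):
    u=pr(X);print(X,u.round(1),"s2 crop",((u-[120,120])*[740/210,600/170]).round(0),"s3",((u-[150,120])*3.33).round(0))
```

```text
[553.3, -312.6, 178.5] [169.1 161.5] s2 crop [173. 146.] s3 [ 64. 138.]
[553.3, -312.6, 198.5] [168.3 156.5] s2 crop [170. 129.] s3 [ 61. 122.]
[542, -214, 286] [192.5 139.9] s2 crop [256.  70.] s3 [142.  66.]
[542, -214, 208] [195.1 160.4] s2 crop [265. 143.] s3 [150. 135.]
```

Emit:
apply_moves:
  series:
    - [0,0,0.2,0,0,0,-1]
    - [-0.01,0.1,0.2,0,0,0,-1]
    - [-0.027,0.23,0.2,0,0,0,-1]
    - [-0.027,0.23,0.2,0,0,0,-1]
    - [-0.027,0.23,0.2,0,0,0,-1]

```text
clock: 55.03
eef_pos: [537.6, -185.9, 294.7]
eef_rot: [0.001, 0.662, 0.75, 0.0]
wrist_force: [-0.1, -0.1, -0.8]
gripper_width: 0.006
grip_force: 0.0
```

Emit:
apply_moves:
  series:
    - [0,0,-0.15,0,0,0,-1]
    - [0,0,-0.31,0,0,0,-1]
    - [0,0,-0.31,0,0,0,-1]
    - [0,0,-0.31,0,0,0,-1]

```text
clock: 55.37
eef_pos: [537.0, -187.0, 246.7]
eef_rot: [-0.001, 0.662, 0.749, -0.001]
wrist_force: [-0.2, -0.6, 0.5]
gripper_width: 0.005
grip_force: 0.0
```

Emit:
apply_moves:
  series:
    - [0.012,-0.1,0,0,0,0,-1]
    - [0.02,-0.165,0,0,0,0,-1]
    - [0.029,-0.23,-0.01,0,0,0,-1]
    - [0.037,-0.298,-0.02,0,0,0,-1]
    - [0.037,-0.298,-0.02,0,0,0,-1]

```text
clock: 55.78
eef_pos: [543.8, -234.9, 244.6]
eef_rot: [0.001, 0.663, 0.748, -0.0]
wrist_force: [-0.1, 0.9, -1.1]
gripper_width: 0.007
grip_force: 0.0
```

```bash
python3 lev.py
```

```text
[ 543.8 -234.9  244.6] [-0.1  0.9 -1.1]
175 51 y [-229. -217. -183. -178. -158.] x [529. 543. 560.] dark 0.0
185 29 y [-231. -223. -170. -161. -150.] x [533. 542. 551.] dark 0.0
195 18 y [-233. -229. -225. -175. -150.] x [535. 544. 553.] dark 0.0
205 21 y [-243. -232. -229. -227. -152.] x [537. 552. 558.] dark 0.38
215 24 y [-244. -239. -234. -231. -229.] x [531. 550. 558.] dark 0.58
225 22 y [-251. -240. -237. -235. -232.] x [537. 550. 559.] dark 0.68
235 22 y [-255. -244. -241. -238. -237.] x [535. 553. 557.] dark 0.73
245 24 y [-256. -247. -245. -242. -241.] x [536. 552. 559.] dark 0.71
255 18 y [-259. -254. -247. -246. -244.] x [539. 554. 559.] dark 0.67
265 25 y [-264. -254. -250. -230. -224.] x [531. 554. 560.] dark 0.36
275 35 y [-260. -246. -231. -226. -222.] x [531. 554. 562.] dark 0.17
285 23 y [-240. -234. -226. -225. -223.] x [538. 554. 561.] dark 0.0
295 29 y [-242. -234. -227. -226. -222.] x [534. 555. 560.] dark 0.0
305 27 y [-244. -234. -227. -225. -223.] x [531. 555. 560.] dark 0.0
315 23 y [-239. -231. -228. -225. -223.] x [535. 554. 560.] dark 0.0
325 27 y [-238. -230. -227. -226. -221.] x [530. 554. 561.] dark 0.0
335 20 y [-234. -228. -226. -224. -221.] x [531. 550. 559.] dark 0.0
```

Emit:
apply_moves:
  series:
    - [0.008,-0.066,-0.02,0,0,0,-1]
    - [0.016,-0.13,-0.05,0,0,0,-1]
    - [0.024,-0.198,-0.08,0,0,0,-1]
    - [0.034,-0.28,-0.14,0,0,0,-1]
    - [0.044,-0.36,-0.21,0,0,0,-1]

```text
clock: 56.25
eef_pos: [550.1, -287.1, 212.6]
eef_rot: [0.0, 0.662, 0.749, -0.0]
wrist_force: [-0.6, 0.6, -0.5]
gripper_width: 0.004
grip_force: 0.2
```

Emit:
apply_moves:
  series:
    - [0.008,-0.06,-0.09,0,0,0,-1]
    - [0.015,-0.119,-0.177,0,0,0,-1]
    - [0.018,-0.145,-0.23,0,0,0,-1]
    - [0.02,-0.159,-0.28,0,0,0,-1]
    - [0.02,-0.159,-0.28,0,0,0,-1]

```text
clock: 56.67
eef_pos: [551.6, -309.5, 168.5]
eef_rot: [-0.002, 0.663, 0.749, -0.0]
wrist_force: [0.4, 0.3, 0.1]
gripper_width: 0.006
grip_force: 0.0
```

Emit:
apply_moves:
  series:
    - [0,-0.01,-0.04,0,0,0,-1]
    - [0,-0.013,-0.07,0,0,0,-1]
    - [0,-0.013,-0.07,0,0,0,-1]
    - [0,-0.013,-0.07,0,0,0,-1]

```text
clock: 57.0
eef_pos: [552.9, -311.3, 160.8]
eef_rot: [-0.0, 0.662, 0.749, 0.0]
wrist_force: [1.2, 0.2, 0.2]
gripper_width: 0.008
grip_force: 0.0
```

```bash
python3 lev.py
```

```text
[ 552.9 -311.3  160.8] [1.2 0.2 0.2]
175 103 y [-335. -297. -196. -172. -152.] x [523. 547. 568.] dark 0.29
185 15 y [-316. -305. -303. -302. -171.] x [531. 553. 568.] dark 0.0
195 22 y [-321. -310. -306. -300. -298.] x [545. 565. 572.] dark 0.0
205 24 y [-319. -309. -304. -301. -298.] x [544. 563. 570.] dark 0.0
215 24 y [-315. -307. -303. -301. -298.] x [538. 563. 569.] dark 0.0
225 25 y [-319. -309. -304. -302. -299.] x [545. 564. 569.] dark 0.0
235 24 y [-321. -309. -303. -301. -298.] x [544. 564. 568.] dark 0.0
245 26 y [-314. -309. -305. -302. -299.] x [540. 564. 571.] dark 0.0
255 14 y [-308. -304. -302. -301. -299.] x [551. 561. 570.] dark 0.0
265 5 y [-314. -302. -300. -300. -296.] x [560. 565. 568.] dark 0.0
275 9 y [-305. -297. -281. -280. -277.] x [529. 572. 576.] dark 0.11
285 40 y [-326. -290. -281. -277. -274.] x [506. 568. 581.] dark 0.55
295 96 y [-326. -293. -288. -280. -274.] x [506. 558. 582.] dark 0.69
305 33 y [-325. -316. -292. -288. -275.] x [511. 557. 584.] dark 0.73
315 99 y [-331. -315. -295. -289. -283.] x [508. 569. 585.] dark 0.7
325 63 y [-330. -313. -296. -290. -283.] x [511. 564. 578.] dark 0.29
335 62 y [-328. -315. -299. -289. -284.] x [509. 563. 576.] dark 0.27
```

Emit:
apply_moves:
  series:
    - [0,0,0.2,0,0,0,-1]
    - [0,0,0.45,0,0,0,-1]
    - [0,0,0.7,0,0,0,-1]
    - [0,0,1,0,0,0,-1]
    - [0,0,1,0,0,0,-1]

```text
clock: 57.47
eef_pos: [555.7, -313.3, 320.2]
eef_rot: [0.008, 0.662, 0.749, 0.001]
wrist_force: [0.9, 0.1, 1.5]
gripper_width: 0.005
grip_force: 0.0
```

Emit:
apply_moves:
  series:
    - [-0.5,0,0,0,0,0,-1]
    - [-0.8,0,0,0,0,0,-1]
    - [-0.8,0,0,0,0,0,-1]
    - [-0.8,0,0,0,0,0,-1]
    - [-0.8,0,0,0,0,0,-1]

```text
clock: 57.88
eef_pos: [431.8, -311.4, 311.8]
eef_rot: [0.001, 0.663, 0.749, 0.0]
wrist_force: [0.8, -0.7, -0.8]
gripper_width: 0.004
grip_force: 0.0
```

Run:
```python
from h import *
p,d=bot.camera("scene");C=cloud("scene",d);z=C[...,2];save("s4",cv2.resize(p[120:290,120:330],(740,600),interpolation=cv2.INTER_CUBIC))
m=(C[...,0]>525)&(C[...,0]<575)&(C[...,1]>-350)&(C[...,1]<-262)&(z>140)&(z<230);P=C[m]
b=np.polyfit(P[:,1],P[:,2],1);print(m.sum(),"slope",b[0],"theta",np.pi/2-np.arctan(b[0]),P.min(0),P.max(0))
m=(z>134)&(z<145)&(abs(C[...,0]-519)<50)&(abs(C[...,1]+37)<55);P=C[m];print(np.linalg.lstsq(np.c_[P[:,:2]-[519,-37],np.ones(len(P))],P[:,2],rcond=None)[0])
```

```text
141 slope -0.07167779621779698 theta 1.6423517468722408 [ 535.45437681 -337.60080282  159.24975176] [ 569.73474394 -262.2008009   181.86091829]
[-4.39657919e-03 -2.94655203e-03  1.37532745e+02]
```

View pics/s4.png

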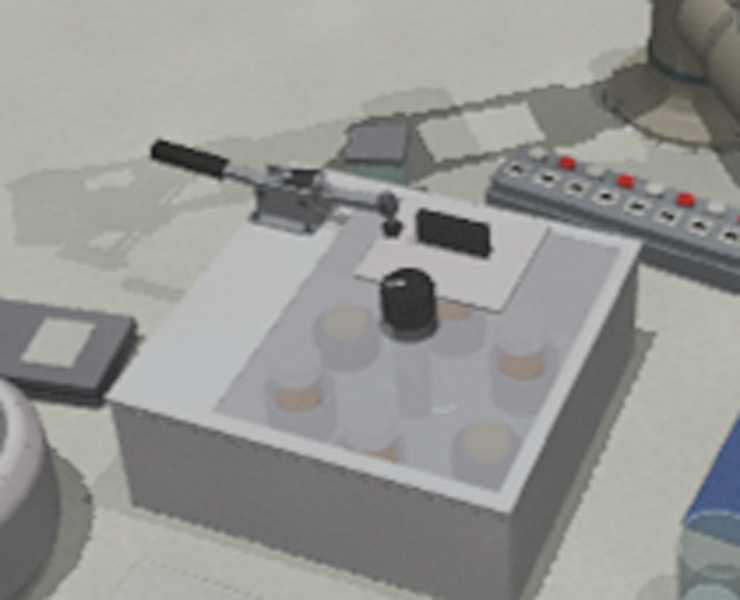

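Emit:
apply_moves:
  series:
    - [0,0,0,0,0,0,-1]
    - [0,0,0,0,0,0,-1]
    - [0,0,0,0,0,0,-1]
    - [0,0,0,0,0,0,-1]
    - [0,0,0,0,0,0,-1]

```text
clock: 58.35
eef_pos: [433.5, -311.6, 310.4]
eef_rot: [-0.0, 0.662, 0.749, 0.0]
wrist_force: [-0.1, 0.8, -0.7]
gripper_width: 0.004
grip_force: 0.0
```

```bash
python3 -c "
from workcell import bot
print(bot.job_done())"
```

```text
the job is handed in; nothing more can be done
None
```

I handed the job in at 58 s with all four jars in cups, the cover lying flat in the port and the clamp lever measured closed at about 1.5 rad; no verdict came back, and the foot's pressing force could not be measured.

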